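# Fetch a urine specimen from the sliding-door cooler

## Robot

A 6-joint arm with a two-finger parallel gripper is mounted at the origin on a cart in front of the work surface, level with it; the furniture and walls round the work are solid. World frame = base frame: x ahead of the robot, y to its left, z up, the work surface at z = 0. Lengths are in m, angles in degrees, forces in N, time in s.
With the tool pointing down it reaches from about 0.4 to 0.825 m from the base axis. Payload 7 kg.
Tool frame: the origin (TCP) lies at the very end of the fingers, on their centre line; the grasp point (between the pads) lies env.grip_depth behind it (env.grip_depth is the distance from the TCP to the grasp point, in m); z points along the fingers, y is the line along which they close (so a half turn about z gives the same grasp; the last joint's range is limited). The gripper opens to 85 mm and grips with 20 to 120 N. Pads are 22 mm wide; open, the fingers measure 114 mm over their backs; the gripper's body (76 mm by 85 mm) begins 54 mm behind the grasp point. The pads swing forward as they close: fully open they stand 13 mm farther back than shut.
Start: joints at [-54.597, 20.546, 0.682, 0, -70.136, -16.507], TCP at [0.219, -0.639, 0.211] pointing down, gripper open.
Joint ranges: [-176.03, 176.03], [-82.01, 121.73], [-58.28, 71.71], [-173.87, 95.51], [-174.79, -0.11], [-173.66, 173.66]. Speed limits (degrees/s): [136.94, 136.94, 172.46, 180, 180, 180].

## Interface

Orientations are given as [roll, pitch, yaw] about the fixed x, y, z axes, in that order (R = Rz(yaw) Ry(pitch) Rx(roll)).
In Python, from bench import env gives the robot as it stands.
- The arm moves only by the tool jog_arm, never from a script. Its arguments are lists of equal length, an entry for each row: "delta_pos": the shift along the world's x, y, z in mm, a list of three; "angular": the turn, a rotation vector about the world's x, y, z in rad, a list of three. A call has 1 to 12 rows; each row is the pose to reach, as a shift and turn from the pose commanded when the call began; what a row does not reach only later rows make up. A row lasts 1/12 s, in which the tool goes at most 41.7 mm and 7.16 degrees, less where a joint would pass 70% of its speed; a pose out of reach is approached as far as the arm can. A call with a gripper value outside its range is refused whole. "grip" is the gripper command: -1 is shut, 1 is fully open, values between are in proportion, set as the call begins (left out, the last holds). The fingers move at their own pace and stop on an object; "force" is the grip in N (left out, the last holds). Time passes only in rows, so rows that repeat a pose let the fingers close. It gives the time, the measured TCP pose, the force, the opening and the grip force at its end, in the units of the state.
- env.observe(): the state, without advancing time (a new reading comes with each control period).
- env.camera(name): name is "scene" or "side" or "wrist"; returns a dict with "color" (384x512x3 uint8, red, green, blue), "mtx" (3x3 intrinsics, pixels), "k1" (the pictures are not rectified: a ray, as slopes to the right and down, at radius r is drawn at 1 + k1 r^2 times it, then the intrinsics apply), "pose" (4x4, takes a point from camera to world coordinates); the wrist camera has in their place "mount" (4x4, takes a point from camera to tool coordinates, whose origin is the TCP and whose axes are the flange's). Camera axes: x right, y down, z forward; pixel columns grow to the right and rows downward; lengths in m; the calibration is good to about 2 mm. A picture is of the moment at which its call begins: read the wrist's pose just before it. There is no depth.
- env.close_job(): hands the job in; it is judged then, once.
The state is a dict: "t": time; "joint_pos": joint angles; "joint_vel": joint speeds; "effort": joint torques, N m; "position": TCP position; "tool_rot": TCP orientation; "force": force on the tool from outside, world axes, zero at the start; "moment": the same for the moment, N m; "grip_width": finger opening in m; "grip_force": force on a finger pad.
Only numpy, scipy, OpenCV 4.12 (cv2) and the standard library are available. Lean on these libraries where they do the work, as an engineer would, in place of code of your own. Each camera call takes 0.05 s, during which the arm holds its last target. There are 200 camera calls.

## Task

Fetch the specimen cup with the yellow lid from the bench-top cooler for the refractometer: slide open only the glass door above it, lift the cup out, keep it upright, and stand it gently on the plywood board, wholly on the board and clear of the refractometer and the syringe. Then leave both glass doors fully shut, also one that was a little ajar at the start, without slamming them. Leave the red-lidded cup, the cartons, the refractometer and the syringe where they are.

Things in the scene. Friction and masses are not known exactly. Their poses are not given: they have to be found in the camera images.
- cooler_top (a point): Bench-top cooler: white tub 200 mm deep (x), 380 mm long (y), closed on top by two glass doors that lie flat and slide along it in a double aluminium track. Centre of its top, 127 mm above the worktop; y along the cooler towards its left door, x away from the robot, z up. Rails at x = +-(80 to 100) mm rise to 132 mm above the worktop, the ends at y = +-(170 to 190) mm to 121 mm.
- cooler_floor (a point): Centre of the cooler's inner floor, 30 mm above the worktop, axes as the cooler's. Inside 160 mm (x) by 340 mm (y), split by a thin divider at y = 0, 76 mm high, into a left (+y) and a right (-y) compartment. One cup stands in each, about 112 mm from the divider (which is where varies); a low carton lies between cup and divider.
- left_door (a joint): Travel of the left (+y) glass door, m: 0 fully shut; grows as it slides towards -y, over the right door, to 0.130 fully open (it then uncovers the outer 130 mm of the left compartment). Pane 180 mm long, its upper face 128 mm above the worktop. Slides with 1 to 2 N of friction, stays where left. Starts up to 20 mm ajar.
- right_door (a joint): Travel of the right (-y) glass door, m: 0 fully shut; grows as it slides towards +y, under the left door, to 0.130 fully open (uncovers the outer 130 mm of the right compartment). Pane 180 mm long, its upper face 118 mm above the worktop. Same friction; starts up to 20 mm ajar. A door slid fully open meets the other door at its pull and pushes that one shut to within 3 mm if it was ajar.
- left_door_pull (a point): Middle of the top edge of the left door's pull: a black upright rib, 10 mm thick along the cooler's y, 80 mm long along its x, standing 25 mm above its own pane, top 153 mm above the worktop. It moves with the door; axes as the cooler. When shut it stands 148 mm left of the cooler's middle.
- right_door_pull (a point): The same for the right door's pull (148 mm right of the cooler's middle when shut): its rib is 35 mm tall above its lower pane, top also 153 mm above the worktop.
- yellow_cup_center (a point): Specimen cup with a YELLOW screw lid, the one to fetch: 59 mm across the lid (upper 13 mm), body tapering from 54 mm under the lid to 44 mm at the foot, 75 mm tall, 60 g. Point on its axis half-way up (37.5 mm above its foot); z is the cup's axis. It stands upright in one compartment, its lid 7 mm or more below the doors.
- yellow_cup: The same cup; origin at the centre of its foot.
- red_cup_center (a point): Specimen cup with a RED screw lid, the same size, in the other compartment; stays there. Point half-way up its axis.
- blue_carton: Blue and white carton 90 x 64 x 24 mm lying on the cooler's floor beside the divider, left compartment; origin at the centre of its underside.
- red_carton: Dark red and white carton 90 x 64 x 28 mm lying on the cooler's floor beside the divider, right compartment; origin at the centre of its underside.
- board: Plywood board, 278 mm (its x) by 285 mm (its y), 12 mm thick, lying fixed on the worktop to the left of the cooler; origin at the centre of its underside. Its near half (its x below 0) is free.
- refractometer: Black hand refractometer, 33 x 174 x 32 mm, lying along y on the far part of the board; origin at the centre of its underside. Not to be moved.
- syringe: Capped syringe, 34 x 167 x 16 mm, lying along y on the board in front of the refractometer; origin at the centre of its underside. Not to be moved.

How it is judged:
By the outcome, as a careful person would: the job done as asked, in the order asked, and still so for the second after the job is handed in, with the robot touching nothing.
It also fails if it takes over 72 s, if anything falls off the work surface, if the arm or the gripper's body presses on something with over 40 N, if the wrist force passes 120 N, or if a joint passes its speed limit or range.

## Working session

There is one attempt and no reset: what is moved stays moved. The work goes in short steps, Python scripts to look and compute and a tool call to move; the robot and the scene stay as the last step left them, time stands still between calls to the robot, and variables do not carry over. Pictures are saved under pics/ and viewed, at most 10 in all, crops included, and the job is handed in when it is done.

Besides the shell and the picture viewer there is one more tool, called after "Emit:" by a JSON object that holds its "api" and its "payload". jog_arm: Moves the arm, as the interface text tells. Its arguments: {"type":"object","properties":{"delta_pos":{"type":"array"},"angular":{"type":"array"},"grip":{"type":"number"},"force":{"type":"number"}},"required":["delta_pos","angular"]}

```bash
mkdir -p pics; cat > h.py <<'E'
import numpy as np, cv2
from scipy.spatial.transform import Rotation as R
from bench import env
def pose(c,name,st=None):
    if name!='wrist': return np.array(c['pose'])
    T=np.eye(4);T[:3,3]=st['position'];T[:3,:3]=R.from_euler('xyz',st['tool_rot'],degrees=True).as_matrix()
    return T@np.array(c['mount'])
def snap(name,fn):
    st=env.observe();c=env.camera(name)
    cv2.imwrite(fn,c['color'][:,:,::-1])
    P=pose(c,name,st);np.savez(fn+'.npz',P=P,K=c['mtx'],k=c['k1']);return st
def ray(fn,uv,z):
    d=np.load(fn+'.npz');K,k,P=d['K'],float(d['k']),d['P']
    uv=np.atleast_2d(np.array(uv,float))
    q=cv2.undistortPoints(uv[:,None],K,np.array([k,0,0,0,0.]))[:,0]
    D=np.c_[q,np.ones(len(q))]@P[:3,:3].T;o=P[:3,3]
    z=np.broadcast_to(z,len(q));return o+D*((z-o[2])/D[:,2])[:,None]
def proj(fn,X):
    d=np.load(fn+'.npz');P=np.linalg.inv(d['P']);X=np.atleast_2d(X)
    return cv2.projectPoints(X[:,None]*1.0,cv2.Rodrigues(P[:3,:3])[0],P[:3,3],d['K'],np.array([float(d['k']),0,0,0,0.]))[0][:,0]
E
python3 - <<'E'
from h import *
st=snap('scene','pics/s0.png');snap('side','pics/d0.png')
print(st,env.grip_depth)
for n in('s0','d0'):
    d=np.load(f'pics/{n}.png.npz');print(d['P'].round(3),d['K'][0],d['k'])
a=cv2.imread('pics/s0.png');cv2.imwrite('pics/s0b.png',cv2.resize(a,(800,600),interpolation=cv2.INTER_CUBIC))
a=cv2.imread('pics/d0.png');cv2.imwrite('pics/d0b.png',cv2.resize(a,(800,600),interpolation=cv2.INTER_CUBIC))
E
```

```text
{'t': 0.0, 'joint_pos': array([-5.45984500e+01,  2.05919050e+01,  6.31979092e-01, -1.90979554e-02,
       -7.01359931e+01, -1.65059933e+01]), 'joint_vel': array([ 0.07026672,  0.09184548, -0.11610402, -0.06702182, -0.04080288,
        0.00618235]), 'effort': array([ 1.76116664e-04, -5.83317733e+01,  2.93434542e+01,  6.93729401e+00,
       -5.96709913e-03, -2.75398584e-06]), 'position': array([ 0.21837397, -0.6381386 ,  0.209648  ]), 'tool_rot': array([ 1.79902933e+02, -1.00413436e-02, -1.61110939e+02]), 'force': array([ 0.22198848, -0.36044428, -0.13492788]), 'moment': array([ 0.03896233, -0.06239682,  0.01070907]), 'grip_force': 0.0, 'grip_width': 0.08554865802306506} 0.0187
[[-0.735 -0.334  0.59  -0.064]
 [-0.678  0.335 -0.654  0.647]
 [ 0.021 -0.881 -0.472  0.595]
 [ 0.     0.     0.     1.   ]] [358.09004547   0.         257.57208688] -0.07626559894866265
[[-0.76  -0.4    0.512 -0.138]
 [-0.65   0.452 -0.611  0.769]
 [ 0.013 -0.797 -0.604  0.902]
 [ 0.     0.     0.     1.   ]] [474.2883226    0.         261.84131642] 0.018267899410508083
```

View pics/s0b.png

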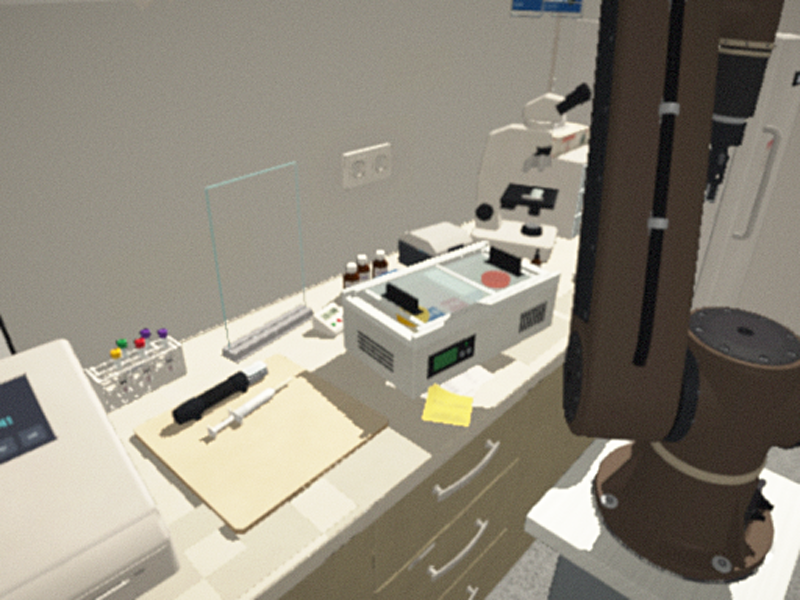

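View pics/d0b.png

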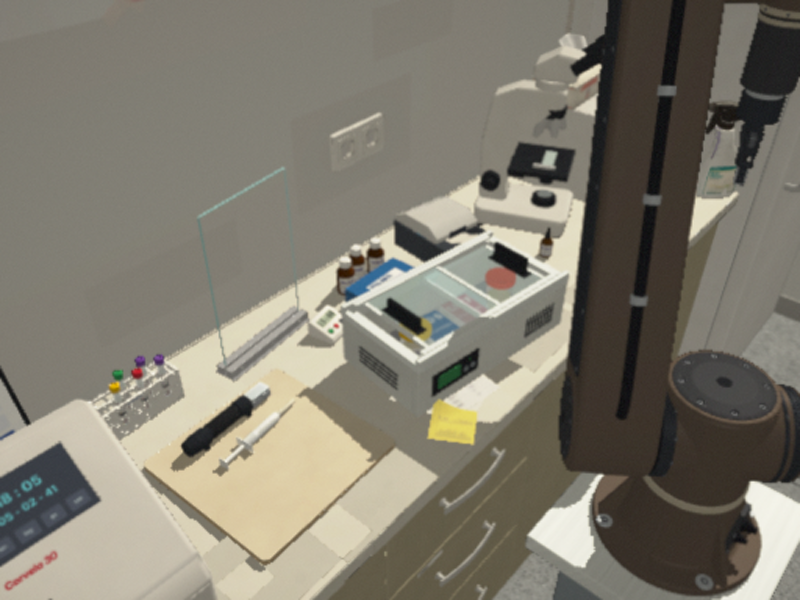

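The yellow cup is in the left compartment, behind the left pull at about (405,318) in the enlarged side view. The red cup is on the right, and the board is at lower left. A glass screen stands behind the board and cooler. I'll take a closer crop.

```bash
python3 - <<'E'
import cv2
a=cv2.imread('pics/d0.png')[140:260,213:373];cv2.imwrite('pics/d0c.png',cv2.resize(a,(800,600),interpolation=cv2.INTER_CUBIC))
a=cv2.imread('pics/d0.png')[225:365,85:260];cv2.imwrite('pics/d0e.png',cv2.resize(a,(700,560),interpolation=cv2.INTER_CUBIC))
E
```

```text
(no output)
```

View pics/d0c.png

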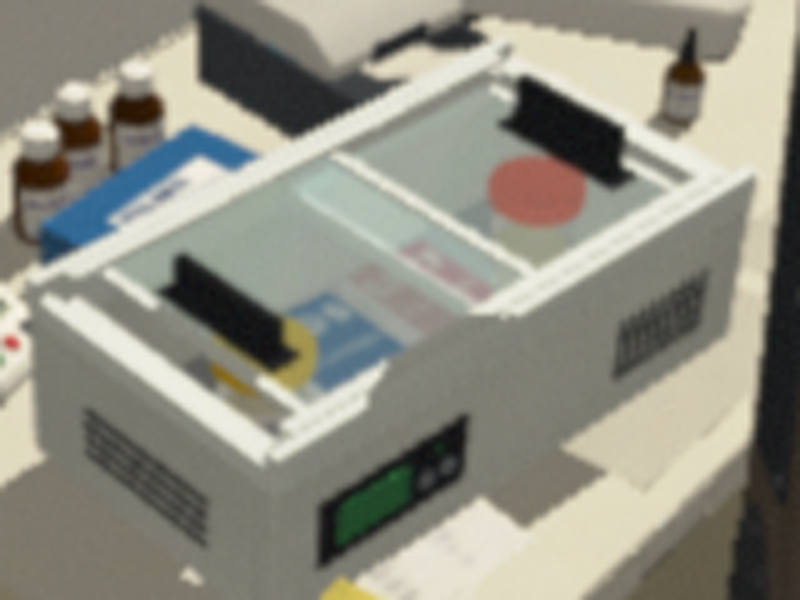

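View pics/d0e.png

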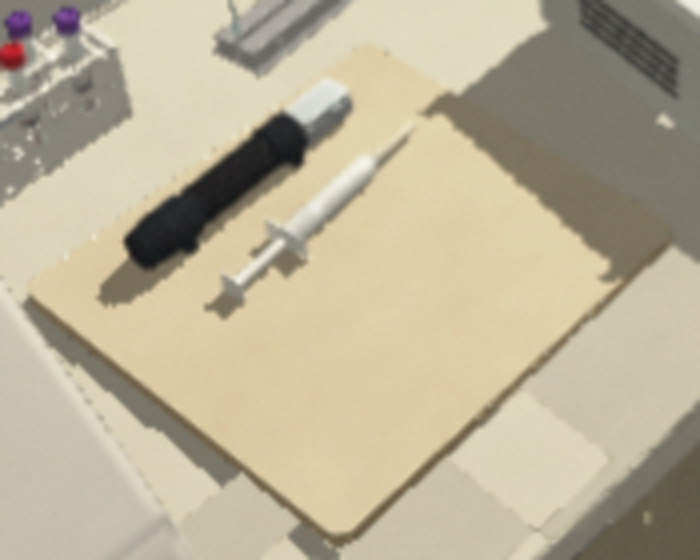

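The left pull's top edge runs from (183,257) to (280,322) in crop 1. The yellow lid is partly hidden around (275,355). The board corners in crop 2 are (340,540), (672,240), (32,295) and (365,48).

```bash
python3 - <<'E'
from h import *
f='pics/d0.png'
A=lambda l:np.array(l)/5+[213,140]
B=lambda l:np.array(l)/4+[85,225]
np.set_printoptions(precision=4,suppress=True)
print('rails',ray(f,A([[265,458],[752,178],[40,285],[510,48]]),.132))
print('pulls',ray(f,A([[183,257],[280,322],[525,80],[622,128]]),.153))
print('lids',ray(f,A([[537,190],[317,350],[290,390]]),.105))
print('board',ray(f,B([[340,540],[672,240],[365,48],[32,295]]),.012))
print('syr',ray(f,B([[232,290],[410,127],[290,240]]),.02))
E
```

```text
rails [[ 0.412   0.0956  0.132 ]
 [ 0.3583 -0.2719  0.132 ]
 [ 0.5917  0.0689  0.132 ]
 [ 0.5437 -0.2951  0.132 ]]
pulls [[ 0.5324  0.0206  0.153 ]
 [ 0.4585  0.0292  0.153 ]
 [ 0.4977 -0.2427  0.153 ]
 [ 0.4267 -0.2377  0.153 ]]
lids [[ 0.4638 -0.2138  0.105 ]
 [ 0.4664 -0.0127  0.105 ]
 [ 0.4559  0.0225  0.105 ]]
board [[0.3869 0.4378 0.012 ]
 [0.3934 0.1644 0.012 ]
 [0.67   0.1723 0.012 ]
 [0.6529 0.4485 0.012 ]]
syr [[0.56   0.3718 0.02  ]
 [0.5825 0.2093 0.02  ]
 [0.5649 0.3238 0.02  ]]
```

Emit:
{"api": "jog_arm", "payload": {"delta_pos": [[5, 20, 20], [10, 45, 40], [20, 75, 60], [30, 105, 80], [40, 135, 100], [50, 165, 115], [60, 195, 130], [70, 225, 145], [82, 255, 160], [95, 285, 170], [108, 315, 180], [120, 345, 190]], "angular": [[0, 0, 0.05], [0, 0, 0.1], [0, 0, 0.15], [0, 0, 0.2], [0, 0, 0.25], [0, 0, 0.3], [0, 0, 0.35], [0, 0, 0.4], [0, 0, 0.45], [0, 0, 0.5], [0, 0, 0.55], [0, 0, 0.6]], "grip": -1}}

```text
t: 1.1
position: [0.3386, -0.292, 0.401]
tool_rot: [-180.0, 0.0, -126.6]
force: [1.0, 0.0, -0.5]
grip_width: 0.0
grip_force: 0.0
```

Emit:
{"api": "jog_arm", "payload": {"delta_pos": [[10, 30, 0], [20, 60, 0], [30, 90, 0], [40, 120, 0], [50, 150, 0], [60, 180, 0], [70, 210, 0], [80, 235, 0], [90, 260, 0], [97, 275, 0], [100, 280, 0], [100, 280, 0]], "angular": [[0, 0, 0.05], [0, 0, 0.1], [0, 0, 0.15], [0, 0, 0.2], [0, 0, 0.25], [0, 0, 0.3], [0, 0, 0.35], [0, 0, 0.4], [0, 0, 0.45], [0, 0, 0.5], [0, 0, 0.5], [0, 0, 0.5]]}}

```text
t: 2.1
position: [0.4388, -0.0127, 0.4]
tool_rot: [179.9, -0.0, -98.0]
force: [0.3, -0.3, 0.2]
grip_width: -0.0002
grip_force: 0.0
```

```bash
python3 - <<'E'
from h import *
st=snap('wrist','pics/w1.png');print(st['position'],st['tool_rot'],st['t'],st['joint_pos'],st['grip_width'])
a=cv2.imread('pics/w1.png');cv2.imwrite('pics/w1b.png',cv2.resize(a,(768,576),interpolation=cv2.INTER_CUBIC))
E
```

```text
[ 0.43881991 -0.0126527   0.39997721] [ 1.79927267e+02 -3.29524459e-02 -9.80346851e+01] 2.1 [ 2.42437058e+01 -6.50214118e+00 -6.81317751e+00 -1.09818602e-02
 -8.97680544e+01 -3.22783598e+01] -0.00019801437687164028
```

View pics/w1b.png

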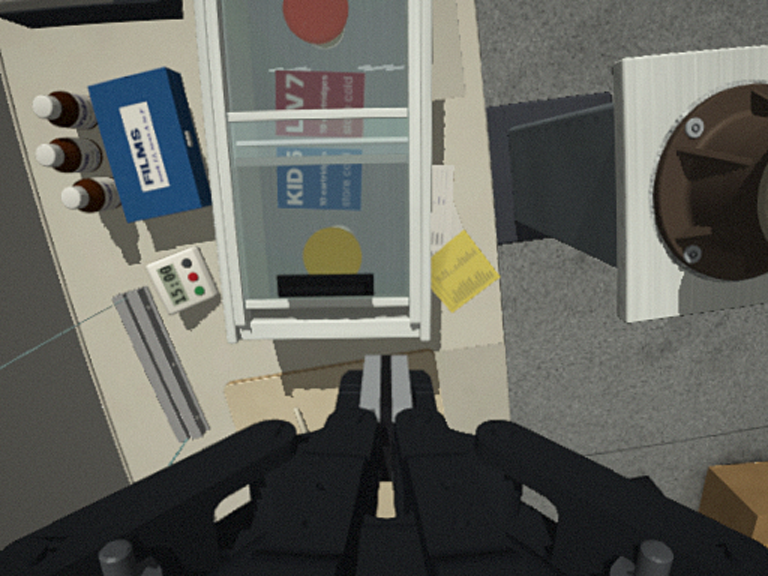

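The wrist view is clear. The left pull's top is centred at (325,286) and the yellow lid at (333,255). The outer rail corners are at (231,341) and (431,339), and the red lid is at (316,12).

```bash
python3 - <<'E'
from h import *
np.set_printoptions(precision=4,suppress=True)
f='pics/w1.png'
A=lambda l:np.array(l)/1.5
print('pull',ray(f,A([[277,286],[374,286],[325.5,274],[325.5,298]]),.153))
print('lid',ray(f,A([[333,255],[304,252],[362,252],[333,226]]),.105))
print('rail',ray(f,A([[231,341],[431,339],[431,20],[199,20]]),.132))
print('end inner/outer',ray(f,A([[330,337],[330,320]]),.121), 'pane edge',ray(f,A([[330,302]]),.128))
print(np.load(f+'.npz')['P'])
E
```

```text
pull [[0.5406 0.0125 0.153 ]
 [0.4542 0.0247 0.153 ]
 [0.4954 0.0077 0.153 ]
 [0.4992 0.0297 0.153 ]]
lid [[ 0.4924  0.0003  0.105 ]
 [ 0.5202 -0.0067  0.105 ]
 [ 0.4637  0.0014  0.105 ]
 [ 0.4876 -0.0278  0.105 ]]
rail [[ 0.6028  0.0658  0.132 ]
 [ 0.4082  0.0908  0.132 ]
 [ 0.3754 -0.1899  0.132 ]
 [ 0.5678 -0.2195  0.132 ]]
end inner/outer [[0.5072 0.079  0.121 ]
 [0.5042 0.0613 0.121 ]] pane edge [[0.4998 0.041  0.128 ]]
[[-0.9903  0.1339  0.0367  0.4297]
 [ 0.1388  0.9518  0.2735 -0.082 ]
 [ 0.0017  0.276  -0.9612  0.5637]
 [ 0.      0.      0.      1.    ]]
```

Emit:
{"api": "jog_arm", "payload": {"delta_pos": [[20, 23, -10], [42, 46, -30], [64, 71, -55], [64, 71, -85], [64, 71, -115], [64, 71, -145], [64, 71, -175], [64, 71, -205], [64, 71, -230], [64, 71, -248], [64, 71, -258], [64, 71, -263]], "angular": [[0, 0, 0], [0, 0, 0], [0, 0, 0], [0, 0, 0], [0, 0, 0], [0, 0, 0], [0, 0, 0], [0, 0, 0], [0, 0, 0], [0, 0, 0], [0, 0, 0], [0, 0, 0]]}}

```text
t: 3.15
position: [0.5019, 0.0561, 0.1365]
tool_rot: [179.9, -0.1, -98.2]
force: [-0.7, -0.3, -0.1]
grip_width: -0.0001
grip_force: 0.0
```

Emit:
{"api": "jog_arm", "payload": {"delta_pos": [[-0.5, -4, 0], [-1, -8, 0], [-1.6, -12, 0], [-2.3, -18, 0], [-3.3, -25, 0], [-4.3, -33, 0], [-5.4, -41, 0], [-6.5, -49, 0], [-7.5, -57, 0], [-8.6, -65, 0], [-9.6, -73, 0], [-10.7, -81, 0]], "angular": [[0, 0, 0], [0, 0, 0], [0, 0, 0], [0, 0, 0], [0, 0, 0], [0, 0, 0], [0, 0, 0], [0, 0, 0], [0, 0, 0], [0, 0, 0], [0, 0, 0], [0, 0, 0]]}}

```text
t: 4.15
position: [0.4918, -0.0245, 0.1376]
tool_rot: [180.0, -0.0, -98.1]
force: [-0.0, -0.1, 0.3]
grip_width: -0.0005
grip_force: 0.0
```

Emit:
{"api": "jog_arm", "payload": {"delta_pos": [[-0.8, -6, 0], [-1.6, -12, 0], [-2.3, -18, 0], [-3, -23, 0], [-3.6, -28, 0], [-4.1, -32, 0], [-4.6, -36, 0], [-5, -39, 0], [-5.3, -41, 0], [-5.5, -42, 0], [-5.7, -43, 0], [-5.7, -43, 0]], "angular": [[0, 0, 0], [0, 0, 0], [0, 0, 0], [0, 0, 0], [0, 0, 0], [0, 0, 0], [0, 0, 0], [0, 0, 0], [0, 0, 0], [0, 0, 0], [0, 0, 0], [0, 0, 0]]}}

```text
t: 5.15
position: [0.4862, -0.0667, 0.1376]
tool_rot: [180.0, -0.0, -98.1]
force: [-0.4, 0.2, -0.1]
grip_width: 0.0003
grip_force: 0.0
```

Emit:
{"api": "jog_arm", "payload": {"delta_pos": [[0, 3, 5], [1, 6, 20], [2, 12, 45], [3, 20, 75], [4, 35, 105], [5, 55, 130], [6, 80, 150], [7, 105, 160], [8, 130, 165], [8, 135, 165], [8, 135, 165], [8, 135, 165]], "angular": [[0, 0, 0], [0, 0, 0], [0, 0, 0], [0, 0, 0], [0, 0, 0], [0, 0, 0], [0, 0, 0], [0, 0, 0], [0, 0, 0], [0, 0, 0], [0, 0, 0], [0, 0, 0]], "grip": 0.9}}

```text
t: 6.15
position: [0.4938, 0.0686, 0.3025]
tool_rot: [180.0, -0.0, -98.0]
force: [0.2, -1.1, -0.4]
grip_width: 0.0808
grip_force: 0.0
```

```bash
python3 - <<'E'
from h import *
st=snap('wrist','pics/w2.png');print(st['position'],st['tool_rot'],st['t'],st['grip_width'])
a=cv2.imread('pics/w2.png');cv2.imwrite('pics/w2b.png',cv2.resize(a,(768,576),interpolation=cv2.INTER_CUBIC))
E
```

```text
[0.49382544 0.06855415 0.30246674] [ 1.79973675e+02 -1.62924582e-02 -9.80088062e+01] 6.15 0.08075394103915096
```

View pics/w2b.png

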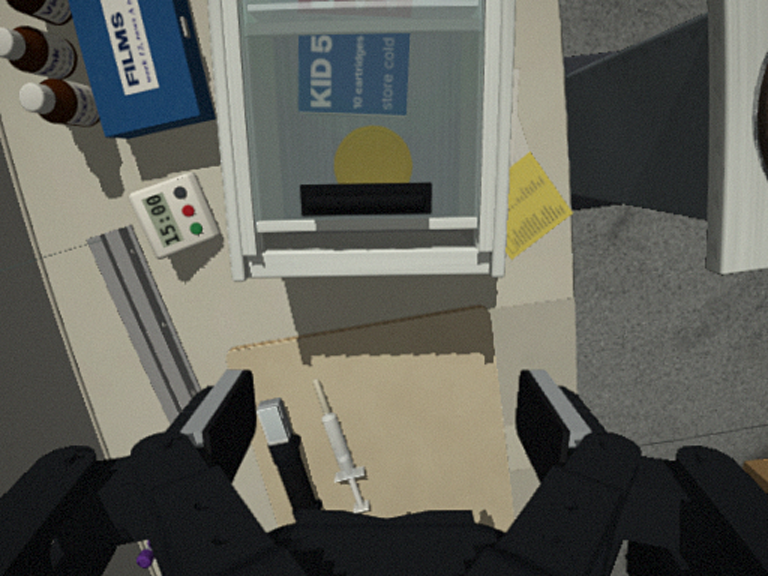

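The picture shows the left door still nearly shut, with its pull's top at (366,198), so the push missed it. I'll re-measure the pull.

```bash
python3 - <<'E'
from h import *
np.set_printoptions(precision=4,suppress=True)
f='pics/w2.png'
A=lambda l:np.array(l)/1.5
print('pull',ray(f,A([[300,198],[432,198],[366,184],[366,214]]),.153))
print('lid',ray(f,A([[373,163],[334,163],[412,163],[373,125]]),.105))
print('rail',ray(f,A([[235,280],[503,275],[515,20]]),.132))
print('end',ray(f,A([[370,275],[370,250]]),.121))
d=np.load(f+'.npz');print(d['P'])
st=env.observe();T=st['position']
print('tcp px',proj(f,[T,T+[0,0,.0187]])*1.5)
print('tcp in w1 px',proj('pics/w1.png',[[.4388,-.0127,.4],[.4388,-.0127,.4187]])*1.5)
snap('side','pics/d2.png');a=cv2.imread('pics/d2.png')[110:290,170:410];cv2.imwrite('pics/d2b.png',cv2.resize(a,(800,600),interpolation=cv2.INTER_CUBIC))
E
```

```text
pull [[0.5427 0.0151 0.153 ]
 [0.4575 0.0271 0.153 ]
 [0.4988 0.0124 0.153 ]
 [0.5016 0.0315 0.153 ]]
lid [[ 0.4936  0.      0.105 ]
 [ 0.5221 -0.004   0.105 ]
 [ 0.465   0.004   0.105 ]
 [ 0.4897 -0.0266  0.105 ]]
rail [[ 0.6049  0.0674  0.132 ]
 [ 0.4106  0.0909  0.132 ]
 [ 0.3888 -0.0777  0.132 ]]
end [[0.5072 0.0801 0.121 ]
 [0.5044 0.0613 0.121 ]]
[[-0.9904  0.1332  0.0374  0.4846]
 [ 0.1384  0.9518  0.2737 -0.0008]
 [ 0.0009  0.2763 -0.9611  0.4662]
 [ 0.      0.      0.      1.    ]]
tcp px [[385.9461 353.203 ]
 [386.0684 375.0723]]
tcp in w1 px [[386.1655 354.4266]
 [386.3576 376.4172]]
```

View pics/d2b.png

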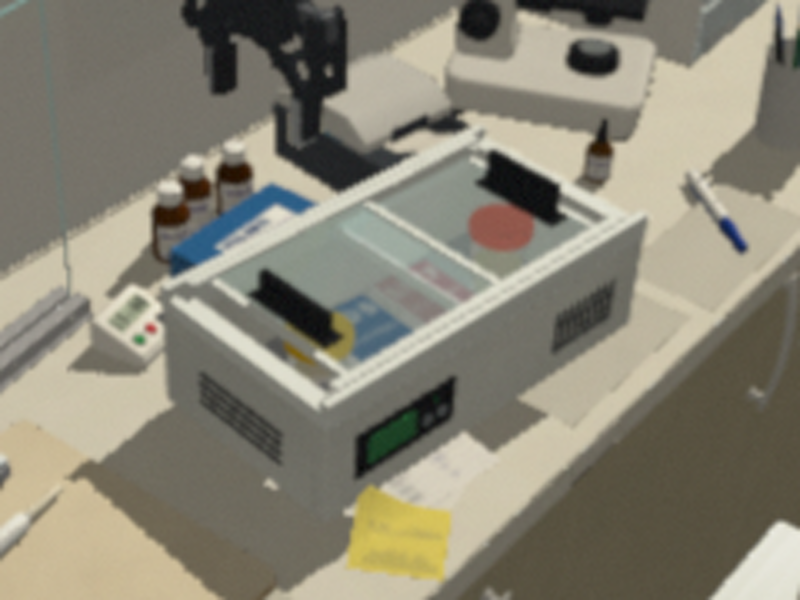

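The pull really is at about (.4995, .024) and has not moved. I'll grip the rib with the fingers across it, because the finger width then confirms contact.

Emit:
{"api": "jog_arm", "payload": {"delta_pos": [[1, -4, 0], [1, -8, 0], [2, -12, 0], [2, -16, 0], [3, -20, 0], [3, -24, 0], [4, -28, 0], [5, -32, 0], [5, -36, 0], [5, -40, 0], [6, -43, 0], [6, -45, 0]], "angular": [[0, 0, 0.12], [0, 0, 0.24], [0, 0, 0.36], [0, 0, 0.48], [0, 0, 0.6], [0, 0, 0.72], [0, 0, 0.84], [0, 0, 0.96], [0, 0, 1.08], [0, 0, 1.2], [0, 0, 1.32], [0, 0, 1.44]], "grip": 0.3}}

```text
t: 7.25
position: [0.5, 0.022, 0.3023]
tool_rot: [180.0, 0.0, -15.3]
force: [-0.4, 0.5, -0.3]
grip_width: 0.0552
grip_force: 0.0
```

Emit:
{"api": "jog_arm", "payload": {"delta_pos": [[0, 0, -10], [0, 0, -30], [0, 0, -55], [0, 0, -80], [0, 0, -105], [0, 0, -125], [0, 0, -140], [0, 0, -152], [0, 0, -161], [0, 0, -167], [0, 0, -170], [0, 0, -170]], "angular": [[0, 0, 0.08], [0, 0, 0.13], [0, 0, 0.13], [0, 0, 0.13], [0, 0, 0.13], [0, 0, 0.13], [0, 0, 0.13], [0, 0, 0.13], [0, 0, 0.13], [0, 0, 0.13], [0, 0, 0.13], [0, 0, 0.13]]}}

```text
t: 8.25
position: [0.5, 0.023, 0.1323]
tool_rot: [180.0, 0.0, -8.2]
force: [-0.6, -0.6, 0.9]
grip_width: 0.0554
grip_force: 0.0
```

Emit:
{"api": "jog_arm", "payload": {"delta_pos": [[0, 0, 0], [0, 0, 0], [0, 0, 0], [0, 0, 0], [0, 0, 0], [0, 0, 0], [0, 0, 0], [0, 0, 0]], "angular": [[0, 0, 0], [0, 0, 0], [0, 0, 0], [0, 0, 0], [0, 0, 0], [0, 0, 0], [0, 0, 0], [0, 0, 0]], "grip": -1, "force": 20}}

```text
t: 8.92
position: [0.5002, 0.0235, 0.1327]
tool_rot: [-180.0, -0.0, -8.1]
force: [0.2, -0.1, -0.4]
grip_width: -0.0
grip_force: 0.0
```

```bash
python3 - <<'E'
from h import *
snap('side','pics/d3.png');st=snap('wrist','pics/w3.png');c=snap('scene','pics/s3.png')
print(st['position'])
a=cv2.resize(cv2.imread('pics/d3.png')[120:240,200:360],(400,300),interpolation=cv2.INTER_CUBIC)
s=cv2.resize(cv2.imread('pics/s3.png')[130:250,200:360],(400,300),interpolation=cv2.INTER_CUBIC)
w=cv2.resize(cv2.imread('pics/w3.png'),(400,300))
w0=cv2.resize(cv2.imread('pics/w3.png')[100:292,128:384],(400,300),interpolation=cv2.INTER_CUBIC)
cv2.imwrite('pics/c3.png',np.vstack([np.hstack([a,s]),np.hstack([w,w0])]))
for f in('pics/d3.png','pics/s3.png','pics/w3.png'): print(f,proj(f,[st['position'],[.4995,.024,.153]]))
E
```

```text
[0.50019767 0.02342123 0.13262878]
pics/d3.png [[258.06010642 202.94543122]
 [258.1797111  196.99368752]]
pics/s3.png [[257.15700408 192.84565195]
 [257.35786703 186.2807763 ]]
pics/w3.png [[257.04211187 237.22922792]
 [256.11341078 254.88950775]]
```

View pics/c3.png

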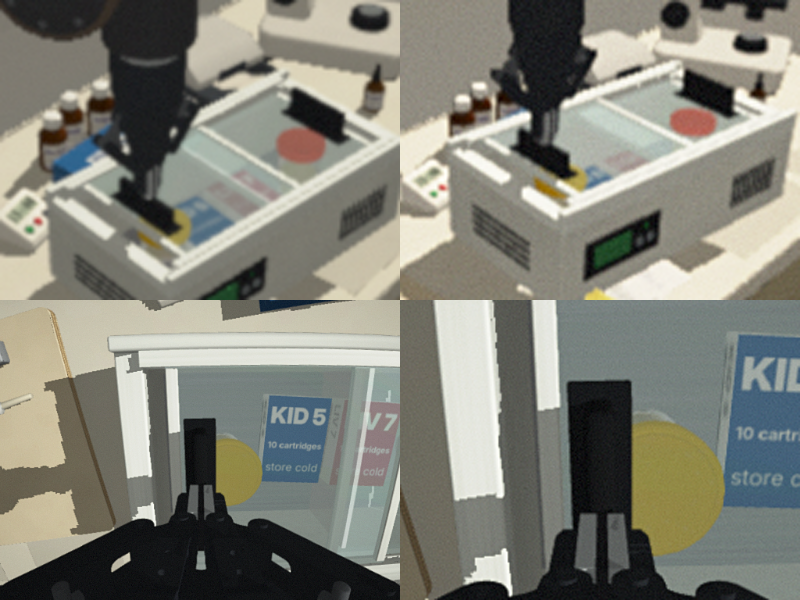

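In the views the fingertips sit right at the rib, yet the width reads 0. I'll check the pixels at the fingertips numerically.

```bash
python3 - <<'E'
from h import *
np.set_printoptions(linewidth=200)
for f in('d3','s3'):
    g=cv2.cvtColor(cv2.imread(f'pics/{f}.png'),6)
    r0=184 if f=='d3' else 174
    print(f,'cols 246..272 rows from',r0);print(g[r0:r0+26,246:273])
st=env.observe();print(st)
E
```

```text
d3 cols 246..272 rows from 184
[[113  58  34  30  29  29  30  27  23  28  27  29  27  26  26  28  27  30  37  83 134 149 153 153 153 153 153]
 [167 101  66  42  30  28  28  30  26  27  31  26  29  29  28  31  37  35  55 111 143 152 152 155 152 153 153]
 [171 138 116  86  52  34  30  30  28  28  33  30  26  28  31  44  63  57  73 128 150 152 153 153 154 152 153]
 [150 151 149 131  93  53  37  28  27  30  27  31  28  35  47  55  79  78  91 133 151 152 155 154 153 152 154]
 [156 155 155 151 131 101  67  39  31  28  28  29  38  60  76  63  79  80  98 136 152 155 152 154 154 154 154]
 [155 155 153 147 146 139 108  64  35  32  29  30  51  83  92  69  81  83 107 140 152 152 155 153 153 154 154]
 [155 147 131 114 122 140 127  80  36  29  29  30  57  87  95  69  79  80 108 142 152 153 153 154 152 155 156]
 [153 123  82  53  67 105 109  73  36  25  24  34  55  87  95  70  80  75 107 141 152 153 153 153 153 154 155]
 [150 108  50  26  33  48  65  53  32  31  29  31  57  86  93  69  78  76 107 142 154 153 153 154 154 154 154]
 [148 104  48  20  21  29  31  32  29  29  29  34  57  86  94  72  80 
[... 4696 characters left out ...]
9  18  15  13  18  25  42  82 131 155]]
{'t': 9.0667, 'joint_pos': array([ 2.52023136e+01,  8.04418772e+00, -2.72565330e+01, -4.38766706e-04, -5.47036272e+01,  5.66729002e+01]), 'joint_vel': array([-0.0309677 , -0.01457693, -0.09734482,  0.03836554, -0.03097396,  0.05975749]), 'effort': array([ 3.15789075e-03, -3.70445788e+01,  2.54869401e+01,  6.02440864e+00, -9.16966783e-04,  2.11347206e-06]), 'position': array([0.50015696, 0.02340515, 0.13257977]), 'tool_rot': array([ 1.79997910e+02,  3.82964299e-03, -8.12503983e+00]), 'force': array([ 0.01303902, -0.53540731,  0.0850912 ]), 'moment': array([ 0.00348478, -0.00300238,  0.04740312]), 'grip_force': 0.0, 'grip_width': -0.00031193090070135094}
```

Emit:
{"api": "jog_arm", "payload": {"delta_pos": [[0, -3, 0], [-1, -6, 0], [-1, -9, 0], [-2, -12, 0], [-2, -15, 0], [-2, -15, 0]], "angular": [[0, 0, 0], [0, 0, 0], [0, 0, 0], [0, 0, 0], [0, 0, 0], [0, 0, 0]]}}

```text
t: 9.57
position: [0.498, 0.0078, 0.1326]
tool_rot: [180.0, 0.0, -8.2]
force: [0.2, -0.2, 0.7]
grip_width: -0.0001
grip_force: 0.0
```

```bash
python3 - <<'E'
from h import *
snap('side','pics/d4.png');st=snap('wrist','pics/w4.png');snap('scene','pics/s4.png')
print(st['position'],st['force'],st['grip_width'])
a=cv2.resize(cv2.imread('pics/d4.png')[160:220,230:310],(400,300),interpolation=cv2.INTER_CUBIC)
s=cv2.resize(cv2.imread('pics/s4.png')[160:220,230:310],(400,300),interpolation=cv2.INTER_CUBIC)
a3=cv2.resize(cv2.imread('pics/d3.png')[160:220,230:310],(400,300),interpolation=cv2.INTER_CUBIC)
w0=cv2.resize(cv2.imread('pics/w4.png')[100:292,128:384],(400,300),interpolation=cv2.INTER_CUBIC)
cv2.imwrite('pics/c4.png',np.vstack([np.hstack([a,s]),np.hstack([a3,w0])]))
for f in('pics/d4.png','pics/s4.png','pics/w4.png'): print(f,proj(f,[st['position'],[.4995,.024,.153]]))
E
```

```text
[0.49812139 0.00802589 0.13261176] [ 0.56522702 -0.19087757  0.02872647] -0.00044082838160854965
pics/d4.png [[262.46298468 200.58058893]
 [258.1797111  196.99368752]]
pics/s4.png [[261.58298641 191.16624593]
 [257.35786703 186.2807763 ]]
pics/w4.png [[257.0425289  237.22908232]
 [225.05468292 255.06964813]]
```

View pics/c4.png

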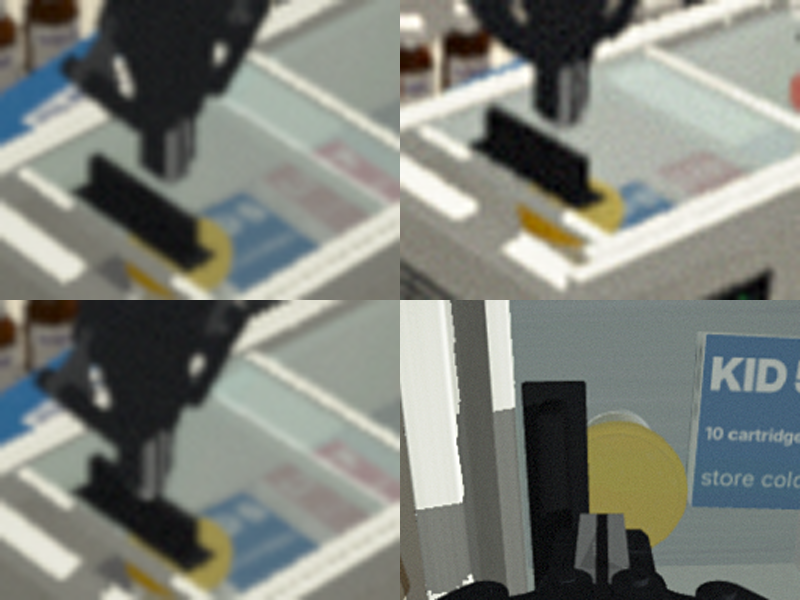

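The side views show the fingertips hovering visibly higher than reported: about row 196 against 201 predicted, and 184 against 191 in the scene view. I'll triangulate the real tip.

```bash
python3 - <<'E'
from h import *
np.set_printoptions(precision=4,suppress=True)
# tip centre bottom pixel guesses
for z in(.133,.14,.145,.15,.155,.16):
    P=np.array([.498,.008,z]);c=[P+[sx*.011,sy*.01,0] for sx in(-1,1) for sy in(-1,1)]
    print(z,*[ (proj(f'pics/{n}.png',[P]+c)).round(1).tolist() for n in('d4','s4')])
for n,r in(('d4',(180,204)),('s4',(170,194))):
    g=cv2.cvtColor(cv2.imread(f'pics/{n}.png'),6);print(n);print(g[r[0]:r[1],254:275])
E
```

```text
0.133 [[262.5, 200.5], [268.1, 200.4], [263.2, 203.9], [261.8, 197.1], [256.9, 200.5]] [[261.6, 191.1], [267.1, 191.2], [262.2, 193.7], [261.1, 188.5], [256.1, 190.9]]
0.14 [[262.5, 198.4], [268.2, 198.3], [263.3, 201.8], [261.8, 195.0], [256.9, 198.4]] [[261.7, 188.8], [267.2, 188.9], [262.2, 191.4], [261.2, 186.2], [256.2, 188.7]]
0.145 [[262.6, 196.9], [268.2, 196.8], [263.3, 200.3], [261.9, 193.5], [256.9, 196.9]] [[261.7, 187.1], [267.3, 187.3], [262.3, 189.8], [261.2, 184.6], [256.2, 187.0]]
0.15 [[262.6, 195.4], [268.3, 195.3], [263.3, 198.8], [261.9, 192.0], [256.9, 195.4]] [[261.8, 185.5], [267.3, 185.6], [262.3, 188.1], [261.3, 182.9], [256.3, 185.4]]
0.155 [[262.6, 193.8], [268.3, 193.8], [263.3, 197.3], [261.9, 190.5], [256.9, 193.9]] [[261.8, 183.8], [267.4, 184.0], [262.4, 186.4], [261.3, 181.3], [256.3, 183.7]]
0.16 [[262.6, 192.3], [268.3, 192.3], [263.4, 195.7], [261.9, 188.9], [257.0, 192.4]] [[261.9, 182.2], [267.5, 182.3], [262.4, 184.7], [261.4, 179.7], [256.3, 182.0]]
d4
[[ 32  36  36  29  27  25  28  28  27  26  28  28  29  29  28  36  73 131
  152 161 175]
 [ 
[... 3484 characters left out ...]
7  56  96 126 142 153 165 165 176 176 180 184 180 181 178 174
  181 182 176]
 [ 16  20  17  21  30  64  95 130 171 176 179 186 181 173 183 179 175 181
  176 178 179]
 [ 15  18  19  10  14  24  35  70 119 147 173 180 182 184 183 177 180 178
  179 179 180]
 [  8  20  15  20  11   8  10  28  54  83 128 158 178 176 178 176 180 187
  175 183 177]
 [ 14  15  19  15  14  12  17  18  14  33  61  99 134 155 175 179 182 180
  178 178 178]
 [ 16  17  16  15  16  11  18  18  18  20  27  41  60 111 172 180 178 181
  177 174 181]
 [ 15  13  15  18  14  17  12  20  20  18  14  17  22  77 163 185 178 181
  182 180 178]
 [ 14  12  13  16  14  16  15  15  11  14  20  14   8  73 166 183 180 180
  178 179 172]]
```

Matching the lowest tip corner in both views gives about 0.160 m against a reported 0.133 m. The board and rails also come out 2–4% small, so the bench lies about 25 mm lower in robot coordinates than assumed. I'll find the pane by a gentle touch.

Emit:
{"api": "jog_arm", "payload": {"delta_pos": [[-1, -10, 0], [-3, -20, 0], [-3, -25, 0], [-3, -25, -3], [-3, -25, -6], [-3, -25, -9], [-3, -25, -12], [-3, -25, -12]], "angular": [[0, 0, 0], [0, 0, 0], [0, 0, 0], [0, 0, 0], [0, 0, 0], [0, 0, 0], [0, 0, 0], [0, 0, 0]]}}

```text
t: 10.38
position: [0.4947, -0.0165, 0.1197]
tool_rot: [180.0, 0.1, -8.1]
force: [-0.6, -0.2, -0.8]
grip_width: -0.0003
grip_force: 0.0
```

Emit:
{"api": "jog_arm", "payload": {"delta_pos": [[0, 0, -2], [0, 0, -4], [0, 0, -5], [0, 0, -5]], "angular": [[0, 0, 0], [0, 0, 0], [0, 0, 0], [0, 0, 0]]}}

```text
t: 10.72
position: [0.495, -0.0165, 0.1153]
tool_rot: [180.0, 0.0, -8.1]
force: [-0.4, -0.0, -0.0]
grip_width: 0.0003
grip_force: 0.0
```

Emit:
{"api": "jog_arm", "payload": {"delta_pos": [[0, 0, -1], [0, 0, -2], [0, 0, -3], [0, 0, -3]], "angular": [[0, 0, 0], [0, 0, 0], [0, 0, 0], [0, 0, 0]]}}

```text
t: 11.05
position: [0.4951, -0.0166, 0.1124]
tool_rot: [180.0, 0.0, -8.1]
force: [-0.1, 0.6, -0.2]
grip_width: 0.0002
grip_force: 0.0
```

Emit:
{"api": "jog_arm", "payload": {"delta_pos": [[0, 0, -1], [0, 0, -2], [0, 0, -2]], "angular": [[0, 0, 0], [0, 0, 0], [0, 0, 0]]}}

```text
t: 11.3
position: [0.495, -0.0167, 0.1104]
tool_rot: [180.0, 0.0, -8.1]
force: [0.4, -0.8, 0.7]
grip_width: -0.0
grip_force: 0.0
```

Emit:
{"api": "jog_arm", "payload": {"delta_pos": [[0, 0, -1], [0, 0, -2], [0, 0, -2]], "angular": [[0, 0, 0], [0, 0, 0], [0, 0, 0]]}}

```text
t: 11.55
position: [0.4951, -0.0166, 0.1084]
tool_rot: [180.0, 0.0, -8.1]
force: [-0.5, -0.1, 0.4]
grip_width: -0.0
grip_force: 0.0
```

```bash
python3 - <<'E'
from h import *
np.set_printoptions(precision=4,suppress=True,linewidth=200)
st=snap('side','pics/d5.png');snap('scene','pics/s5.png');print(st['position'],st['force'])
P=st['position']
for n in('d5','s5'):
    f=f'pics/{n}.png';u,v=proj(f,[P+[-.011,.012,.025]])[0].round().astype(int)
    print(n,u,v,[ (z,proj(f,[P+[-.011,.012,z]])[0].round(1).tolist()) for z in(0,.01,.02,.03)])
    g=cv2.cvtColor(cv2.imread(f),6);print(g[v-6:v+14:1,u-8:u+10])
E
```

```text
[ 0.4951 -0.0166  0.1084] [-0.5448 -0.1161  0.4144]
d5 270 200 [(0, [269.4, 207.7]), (0.01, [269.5, 204.8]), (0.02, [269.6, 201.8]), (0.03, [269.7, 198.8])]
[[154 151 108  55  31  28  29  48  84  95  76  83  86 120 145 154 153 153]
 [154 152 113  59  31  31  30  46  85  96  77  84  93 131 151 153 154 151]
 [154 152 124  77  42  31  32  47  83  93  75  85 112 140 153 152 151 149]
 [147 153 141 115  76  42  33  48  83  92  73  90 125 146 151 148 145 144]
 [121 145 152 149 123  84  50  57  84  97  78  98 130 144 142 136 130 132]
 [ 71 112 135 148 149 128 102  88  95 106 106 120 134 132 124 114 113 119]
 [ 28  56  90 122 143 150 140 125 121 123 128 130 123 113 110 115 122 124]
 [ 25  20  37  72 113 137 144 144 135 125 117 111 107 107 111 125 137 141]
 [ 21  20  24  31  56  93 118 125 120 113 111 113 114 116 116 126 140 145]
 [ 16  17  19  22  30  46  68 100 119 123 122 128 130 131 131 127 127 133]
 [ 20  23  18  22  27  29  41  77 126 138 138 140 138 138 141 136 124 115]
 [ 20  19  20  20  20  22  32  73 124 141 142 142 142 141 142 136 121 110]
 [ 20  20  19  22  19  18  31  74 122 140 1
[... 1463 characters left out ...]
184 175 182 177 163 178]
 [ 12  21  15  15  20  12  65 147 170 180 174 178 179 171 160 151 147 158]
 [ 10  18  13  21  18  14  50 109 146 158 169 175 167 145 133 125 133 142]
 [ 22  17  13  13  20  14  20  48  90 120 155 162 157 130 126 131 144 153]
 [ 69  29  16  16  18  12  13  26  43  79 133 153 155 137 131 146 158 160]
 [120  86  44  20  21  25  40  54  82 113 146 155 160 154 148 142 141 148]
 [142 135 120  97  61  67  85 122 131 154 162 160 159 159 157 148 132 127]
 [144 164 214 203 157 133 133 154 157 157 160 162 164 158 152 132 121 109]
 [150 195 249 246 231 201 174 158 151 155 162 161 160 147 125 115 108 120]
 [144 181 233 243 244 240 224 187 167 159 159 155 151 130 112 120 141 181]]
```

The tip is consistently about 28 mm above the reported z, with x and y fine. I'll work with true z = reported + 28 mm and grip the rib accordingly.

Emit:
{"api": "jog_arm", "payload": {"delta_pos": [[0, 0, 10], [0, 0, 25], [0, 0, 40], [0, 5, 50], [1, 15, 50], [2, 25, 50], [4, 35, 50], [5, 41, 50], [5, 41, 50], [5, 41, 50]], "angular": [[0, 0, 0], [0, 0, 0], [0, 0, 0], [0, 0, 0], [0, 0, 0], [0, 0, 0], [0, 0, 0], [0, 0, 0], [0, 0, 0], [0, 0, 0]], "grip": 0.2}}

```text
t: 12.48
position: [0.4999, 0.0249, 0.1579]
tool_rot: [180.0, 0.1, -8.1]
force: [0.3, -0.1, -0.9]
grip_width: 0.0512
grip_force: 0.0
```

Emit:
{"api": "jog_arm", "payload": {"delta_pos": [[0, 0, -8], [0, 0, -16], [0, 0, -24], [0, 0, -32], [0, 0, -39], [0, 0, -45], [0, 0, -50], [0, 0, -52], [0, 0, -52]], "angular": [[0, 0, 0], [0, 0, 0], [0, 0, 0], [0, 0, 0], [0, 0, 0], [0, 0, 0], [0, 0, 0], [0, 0, 0], [0, 0, 0]]}}

```text
t: 13.23
position: [0.4999, 0.0243, 0.106]
tool_rot: [180.0, 0.0, -8.1]
force: [0.7, -0.4, 0.5]
grip_width: 0.0512
grip_force: 0.0
```

Emit:
{"api": "jog_arm", "payload": {"delta_pos": [[0, 0, 0], [0, 0, 0], [0, 0, 0], [0, 0, 0], [0, 0, 0], [0, 0, 0], [0, 0, 0], [0, 0, 0]], "angular": [[0, 0, 0], [0, 0, 0], [0, 0, 0], [0, 0, 0], [0, 0, 0], [0, 0, 0], [0, 0, 0], [0, 0, 0]], "grip": -1, "force": 20}}

```text
t: 13.9
position: [0.5006, 0.0245, 0.1072]
tool_rot: [-180.0, -0.1, -8.1]
force: [-1.5, -0.0, 5.7]
grip_width: 0.0098
grip_force: 24.3
```

Grip confirmed at 9.8 mm wide. I'll slide the door open.

Emit:
{"api": "jog_arm", "payload": {"delta_pos": [[0, -1, 1], [-0.4, -4, 1], [-1, -8, 1], [-1.6, -13, 1], [-2.4, -19, 1], [-3.4, -26, 1], [-4.4, -33, 1], [-5.3, -40, 1], [-6.3, -47, 1], [-7.2, -54, 1], [-8.2, -61, 1], [-9.1, -68, 1]], "angular": [[0, 0, 0], [0, 0, 0], [0, 0, 0], [0, 0, 0], [0, 0, 0], [0, 0, 0], [0, 0, 0], [0, 0, 0], [0, 0, 0], [0, 0, 0], [0, 0, 0], [0, 0, 0]]}}

```text
t: 14.9
position: [0.4921, -0.044, 0.1074]
tool_rot: [-180.0, -0.1, -8.1]
force: [8.9, -0.0, -10.7]
grip_width: 0.01
grip_force: 22.0
```

Emit:
{"api": "jog_arm", "payload": {"delta_pos": [[-0.9, -7, 0], [-1.7, -13, 0], [-2.4, -18, 0], [-3.1, -23, 0], [-3.7, -28, 0], [-4.3, -32, 0], [-4.8, -36, 0], [-5.2, -39, 0], [-5.5, -41, 0], [-5.6, -42, 0], [-5.6, -42, 0], [-5.6, -42, 0]], "angular": [[0, 0, 0], [0, 0, 0], [0, 0, 0], [0, 0, 0], [0, 0, 0], [0, 0, 0], [0, 0, 0], [0, 0, 0], [0, 0, 0], [0, 0, 0], [0, 0, 0], [0, 0, 0]]}}

```text
t: 15.9
position: [0.4869, -0.0858, 0.1073]
tool_rot: [-180.0, -0.1, -8.1]
force: [10.5, -0.2, -11.7]
grip_width: 0.0096
grip_force: 21.9
```

Emit:
{"api": "jog_arm", "payload": {"delta_pos": [[0, 0, 0], [0, 0, 0], [0, 0, 0], [0, 0, 0], [0, 0, 0], [0, 0, 10], [0, 0, 30], [0, 0, 55], [0, 0, 80], [0, 5, 95], [0, 15, 100], [1, 25, 100]], "angular": [[0, 0, 0], [0, 0, 0], [0, 0, 0], [0, 0, 0], [0, 0, 0], [0, 0, 0], [0, 0, 0], [0, 0, -0.1], [0, 0, -0.22], [0, 0, -0.34], [0, 0, -0.46], [0, 0, -0.58]], "grip": 0.2}}

```text
t: 16.9
position: [0.4873, -0.0604, 0.2105]
tool_rot: [-179.8, -0.1, -41.7]
force: [-0.4, -0.4, -1.3]
grip_width: 0.0513
grip_force: 0.0
```

Emit:
{"api": "jog_arm", "payload": {"delta_pos": [[1, 10, 0], [2, 20, 0], [3, 30, 0], [5, 40, 0], [6, 50, 0], [7, 58, 0], [7, 61, 0], [7, 61, 0], [7, 61, 0], [7, 61, 0], [7, 61, 0]], "angular": [[0, 0, -0.12], [0, 0, -0.24], [0, 0, -0.36], [0, 0, -0.48], [0, 0, -0.6], [0, 0, -0.72], [0, 0, -0.84], [0, 0, -0.96], [0, 0, -0.99], [0, 0, -0.99], [0, 0, -0.99]], "grip": 1}}

```text
t: 17.82
position: [0.4935, 0.0004, 0.2082]
tool_rot: [-180.0, 0.0, -98.0]
force: [0.1, -0.3, 0.1]
grip_width: 0.0854
grip_force: 0.0
```

```bash
python3 - <<'E'
from h import *
np.set_printoptions(precision=4,suppress=True)
st=snap('wrist','pics/w6.png');snap('side','pics/d6.png');snap('scene','pics/s6.png');print(st['position'],st['tool_rot'],st['t'],st['grip_width'])
for n in('w6','d6','s6'):
    f=f'pics/{n}.png';h=cv2.cvtColor(cv2.imread(f),40);m=cv2.inRange(h,(22,90,60),(34,255,255))
    k,l,s,c=cv2.connectedComponentsWithStats(m)
    for i in range(1,k):
        if s[i,4]>60: print(n,s[i],c[i],ray(f,[c[i]],.105))
    print(proj(f,[.494,0,.105]))
E
```

```text
[0.4935 0.0004 0.2082] [-179.9724    0.0103  -97.9817] 17.8167 0.08539241526164497
w6 [ 223  158   67   64 3267] [256.4545 189.4836] [[0.4941 0.0003 0.105 ]]
w6 [ 372  159   40   75 1457] [387.1181 198.2464] [[0.3799 0.0242 0.105 ]]
[[256.5744 189.1648]]
d6 [254 203  23  17 298] [265.2248 210.5906] [[0.4871 0.009  0.105 ]]
d6 [274 256  31  29 655] [288.8656 270.8718] [[0.3043 0.141  0.105 ]]
[[265.4288 207.9501]]
s6 [254 194  21  16 203] [263.7094 201.1527] [[0.4893 0.0081 0.105 ]]
s6 [271 245  32  28 600] [285.7933 259.9867] [[0.2896 0.1606 0.105 ]]
[[264.3888 199.4999]]
```

```bash
python3 - <<'E'
from h import *
np.set_printoptions(precision=4,suppress=True)
f='pics/w6.png'
h=cv2.cvtColor(cv2.imread(f),40);m=cv2.inRange(h,(20,70,50),(36,255,255));m[:,:215]=0;m[:,300:]=0
c=max(cv2.findContours(m,0,1)[0],key=cv2.contourArea)[:,0].astype(float)
for z in(.105,.095,.085,.075,.065):
    p=ray(f,c,z)[:,:2].astype(np.float32);print(z,cv2.minEnclosingCircle(p),cv2.fitEllipse(p)[:2])
a=cv2.imread(f);cv2.imwrite('pics/w6b.png',cv2.resize(a,(768,576),interpolation=cv2.INTER_CUBIC))
E
```

```text
0.105 ((0.49456584453582764, 0.0012641784269362688), 0.030026501044631004) ((0.4943270683288574, 0.0011197631247341633), (0.05769900977611542, 0.05812968313694))
0.095 ((0.4949573278427124, 0.003897974267601967), 0.031147660687565804) ((0.4947096109390259, 0.003748153569176793), (0.05986063927412033, 0.060307443141937256))
0.085 ((0.4953487813472748, 0.006531774532049894), 0.032268814742565155) ((0.49509212374687195, 0.00637654447928071), (0.06202225759625435, 0.06248520314693451))
0.075 ((0.49574026465415955, 0.009165582247078419), 0.03338998183608055) ((0.495474636554718, 0.009004934690892696), (0.06418388336896896, 0.06466295570135117))
0.065 ((0.4961317777633667, 0.01179937832057476), 0.03451116383075714) ((0.4958571493625641, 0.011633327230811119), (0.06634550541639328, 0.06684072315692902))
```

View pics/w6b.png

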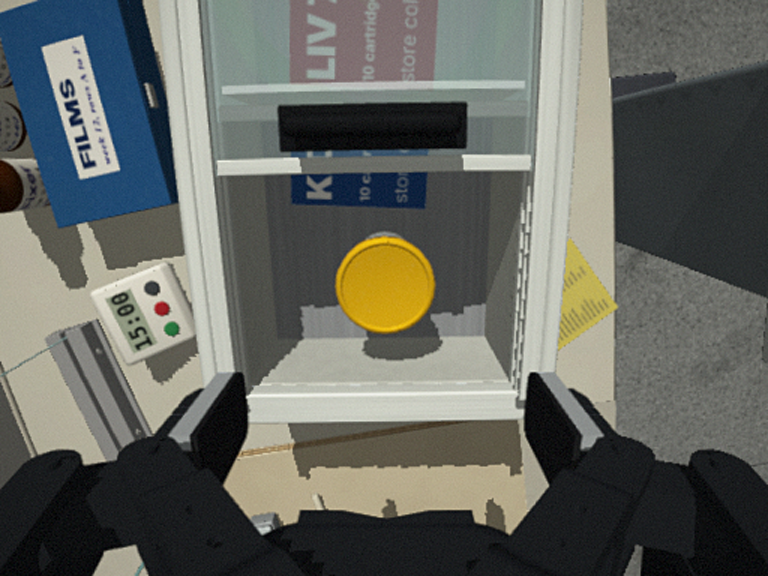

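The opened compartment shows the yellow lid at (385,285), clear all round. The pane edge is at row 160 and the end wall at row 400. The lid centre in world coordinates is about (.494, .0015). I'll descend around it.

Emit:
{"api": "jog_arm", "payload": {"delta_pos": [[1, 1, -10], [1, 1, -25], [1, 1, -42], [1, 1, -60], [1, 1, -78], [1, 1, -95], [1, 1, -110], [1, 1, -123], [1, 1, -133], [1, 1, -140], [1, 1, -145], [1, 1, -147]], "angular": [[0, 0, 0], [0, 0, 0], [0, 0, 0], [0, 0, 0], [0, 0, 0], [0, 0, 0], [0, 0, 0], [0, 0, 0], [0, 0, 0], [0, 0, 0], [0, 0, 0], [0, 0, 0]]}}

```text
t: 18.97
position: [0.4942, 0.0013, 0.0599]
tool_rot: [180.0, -0.0, -98.1]
force: [-0.4, 0.4, 0.4]
grip_width: 0.0856
grip_force: 0.0
```

Emit:
{"api": "jog_arm", "payload": {"delta_pos": [[0, 0, -4], [0, 0, -8], [0, 0, -12], [0, 0, -15], [0, 0, -15]], "angular": [[0, 0, 0], [0, 0, 0], [0, 0, 0], [0, 0, 0], [0, 0, 0]]}}

```text
t: 19.38
position: [0.4941, 0.0013, 0.0451]
tool_rot: [180.0, -0.0, -98.1]
force: [-0.2, 0.1, 0.4]
grip_width: 0.0854
grip_force: 0.0
```

```bash
python3 - <<'E'
from h import *
st=snap('side','pics/d7.png');snap('scene','pics/s7.png');snap('wrist','pics/w7.png');print(st['position'],st['force'])
a=cv2.resize(cv2.imread('pics/d7.png')[145:235,215:335],(400,300),interpolation=cv2.INTER_CUBIC)
s=cv2.resize(cv2.imread('pics/s7.png')[145:235,215:335],(400,300),interpolation=cv2.INTER_CUBIC)
w=cv2.resize(cv2.imread('pics/w7.png'),(400,300))
np.save('pics/c7.npy',np.hstack([a,s,w]))
E
```

```text
[0.49414878 0.00129786 0.04508796] [-0.23927975  0.09972864  0.37298873]
```

Emit:
{"api": "jog_arm", "payload": {"delta_pos": [[0, 0, 0], [0, 0, 0], [0, 0, 0], [0, 0, 0], [0, 0, 0], [0, 0, 0], [0, 0, 0], [0, 0, 0]], "angular": [[0, 0, 0], [0, 0, 0], [0, 0, 0], [0, 0, 0], [0, 0, 0], [0, 0, 0], [0, 0, 0], [0, 0, 0]], "grip": -1, "force": 25}}

```text
t: 20.2
position: [0.4947, 0.0014, 0.046]
tool_rot: [-180.0, 0.0, -98.1]
force: [-0.8, -0.7, 5.2]
grip_width: 0.0563
grip_force: 26.1
```

Emit:
{"api": "jog_arm", "payload": {"delta_pos": [[0, 0, 2], [0, 0, 5], [0, 0, 9], [0, 0, 14], [0, 0, 20], [0, 0, 25], [0, 0, 30], [0, 0, 30]], "angular": [[0, 0, 0], [0, 0, 0], [0, 0, 0], [0, 0, 0], [0, 0, 0], [0, 0, 0], [0, 0, 0], [0, 0, 0]]}}

```text
t: 20.87
position: [0.4953, 0.0016, 0.0769]
tool_rot: [-179.9, 0.1, -98.1]
force: [-0.6, -0.1, -0.5]
grip_width: 0.0561
grip_force: 26.7
```

```bash
python3 - <<'E'
from h import *
np.set_printoptions(precision=4,suppress=True)
for n in('w8','d8','s8'):
    st=snap({'w':'wrist','d':'side','s':'scene'}[n[0]],f'pics/{n}.png')
    f=f'pics/{n}.png';h=cv2.cvtColor(cv2.imread(f),40);m=cv2.inRange(h,(20,70,50),(36,255,255))
    k,l,s,c=cv2.connectedComponentsWithStats(m)
    for i in range(1,k):
        if s[i,4]>40: print(n,s[i],c[i].round(1))
print(st['position'],st['force'],st['grip_width'],st['grip_force'])
f='pics/w8.png'
h=cv2.cvtColor(cv2.imread(f),40);print(proj(f,st['position']))
E
```

```text
w8 [  183   218   149   128 15323] [257.2 283.8]
d8 [254 193  18  18 243] [262.4 201.7]
d8 [397 243  17  13  48] [406.2 250.1]
d8 [ 69 244   8   8  53] [ 72.8 247.5]
d8 [274 255  32  30 687] [289.  270.8]
d8 [330 299  14  17  49] [335. 306.]
d8 [317 327  13  19  46] [322.9 336.3]
d8 [322 342  12  15  43] [329.  348.8]
d8 [299 354  17  15  56] [307.  362.4]
d8 [253 366  13  16  66] [259.2 373.1]
s8 [  183   170   251   214 10228] [315.4 307.5]
s8 [253 185  16  15 183] [261.2 192. ]
s8 [397 195  10  29 132] [401.3 209. ]
s8 [ 70 222   8   8  49] [ 74.  225.6]
s8 [270 245  33  28 617] [285.7 260. ]
s8 [124 303  12  13  41] [130.2 308.3]
[0.4946 0.0015 0.0759] [-0.7061  0.2499 -0.1068] 0.05596913478021957 26.663775290362537
[[258.5961 235.2106]]
```

The cup came up. I'll lift it clear and locate the board and syringe from the earlier wrist picture (w2), where the board's near right corner is at (490,307) and the syringe runs from (318,382) to (362,508).

Emit:
{"api": "jog_arm", "payload": {"delta_pos": [[0, 0, 6], [0, 0, 14], [0, 0, 24], [0, 0, 35], [0, 0, 47], [0, 0, 60], [0, 0, 73], [0, 0, 86], [0, 0, 98], [0, 0, 108], [0, 0, 116], [0, 0, 120]], "angular": [[0, 0, 0], [0, 0, 0], [0, 0, 0], [0, 0, 0], [0, 0, 0], [0, 0, 0], [0, 0, 0], [0, 0, 0], [0, 0, 0], [0, 0, 0], [0, 0, 0], [0, 0, 0]]}}

```text
t: 22.02
position: [0.495, 0.0015, 0.1972]
tool_rot: [-179.9, 0.0, -98.1]
force: [0.4, -0.3, -1.1]
grip_width: 0.0561
grip_force: 26.7
```

```bash
python3 - <<'E'
from h import *
np.set_printoptions(precision=4,suppress=True)
A=lambda l:np.array(l)/1.5
print(ray('pics/w2.png',A([[228,350],[490,307],[508,470]]),.012))
print('syr',ray('pics/w2.png',A([[318,382],[362,508],[362,475],[335,478]]),.02))
E
```

```text
[[0.6726 0.1643 0.012 ]
 [0.3994 0.1551 0.012 ]
 [0.3928 0.352  0.012 ]]
syr [[0.584  0.2091 0.02  ]
 [0.5634 0.3733 0.02  ]
 [0.5564 0.3285 0.02  ]
 [0.5869 0.3284 0.02  ]]
```

Emit:
{"api": "jog_arm", "payload": {"delta_pos": [[-1, 6, 0], [-2, 16, 0], [-4, 32, 0], [-6, 52, 0], [-8, 74, 0], [-10, 96, 0], [-12, 118, 0], [-14, 140, 0], [-16, 162, 0], [-18, 184, 0], [-20, 206, 0], [-22, 228, 0]], "angular": [[0, 0, 0], [0, 0, 0], [0, 0, 0], [0, 0, 0], [0, 0, 0], [0, 0, 0], [0, 0, 0], [0, 0, 0], [0, 0, 0], [0, 0, 0], [0, 0, 0], [0, 0, 0]]}}

```text
t: 23.02
position: [0.4714, 0.231, 0.1947]
tool_rot: [179.9, -0.1, -98.1]
force: [1.0, -0.5, 0.0]
grip_width: 0.0561
grip_force: 26.7
```

Emit:
{"api": "jog_arm", "payload": {"delta_pos": [[-2, 20, 0], [-4, 38, 0], [-6, 53, 0], [-7, 63, 0], [-8, 69, 0], [-8, 72, -5], [-8, 72, -15], [-8, 72, -30], [-8, 72, -48], [-8, 72, -66], [-8, 72, -84], [-8, 72, -100]], "angular": [[0, 0, 0], [0, 0, 0], [0, 0, 0], [0, 0, 0], [0, 0, 0], [0, 0, 0], [0, 0, 0], [0, 0, 0], [0, 0, 0], [0, 0, 0], [0, 0, 0], [0, 0, 0]]}}

```text
t: 24.02
position: [0.464, 0.2998, 0.0937]
tool_rot: [179.9, -0.1, -98.2]
force: [0.2, -0.4, -0.8]
grip_width: 0.0566
grip_force: 26.7
```

Emit:
{"api": "jog_arm", "payload": {"delta_pos": [[0, 0, -14], [0, 0, -26], [0, 0, -36], [0, 0, -44], [0, 0, -50], [0, 0, -54], [0, 0, -57], [0, 0, -57]], "angular": [[0, 0, 0], [0, 0, 0], [0, 0, 0], [0, 0, 0], [0, 0, 0], [0, 0, 0], [0, 0, 0], [0, 0, 0]]}}

```text
t: 24.68
position: [0.4644, 0.3013, 0.0383]
tool_rot: [180.0, -0.0, -98.1]
force: [-0.3, -0.5, 0.6]
grip_width: 0.0563
grip_force: 26.7
```

Emit:
{"api": "jog_arm", "payload": {"delta_pos": [[0, 0, -2], [0, 0, -4], [0, 0, -5], [0, 0, -6], [0, 0, -7], [0, 0, -7]], "angular": [[0, 0, 0], [0, 0, 0], [0, 0, 0], [0, 0, 0], [0, 0, 0], [0, 0, 0]]}}

```text
t: 25.18
position: [0.4644, 0.3014, 0.0315]
tool_rot: [180.0, -0.0, -98.1]
force: [-0.9, -0.0, -0.6]
grip_width: 0.0564
grip_force: 26.7
```

Emit:
{"api": "jog_arm", "payload": {"delta_pos": [[0, 0, -0.5], [0, 0, -1], [0, 0, -1.5], [0, 0, -2], [0, 0, -2]], "angular": [[0, 0, 0], [0, 0, 0], [0, 0, 0], [0, 0, 0], [0, 0, 0]]}}

```text
t: 25.6
position: [0.4644, 0.3013, 0.0295]
tool_rot: [180.0, -0.0, -98.1]
force: [-0.4, -0.4, -0.9]
grip_width: 0.0562
grip_force: 26.7
```

Emit:
{"api": "jog_arm", "payload": {"delta_pos": [[0, 0, -0.3], [0, 0, -0.6], [0, 0, -1], [0, 0, -1], [0, 0, -1]], "angular": [[0, 0, 0], [0, 0, 0], [0, 0, 0], [0, 0, 0], [0, 0, 0]]}}

```text
t: 26.02
position: [0.4645, 0.3014, 0.0286]
tool_rot: [180.0, -0.0, -98.1]
force: [0.1, 0.8, -0.3]
grip_width: 0.0562
grip_force: 26.7
```

Emit:
{"api": "jog_arm", "payload": {"delta_pos": [[0, 0, -0.3], [0, 0, -0.6], [0, 0, -1], [0, 0, -1], [0, 0, -1]], "angular": [[0, 0, 0], [0, 0, 0], [0, 0, 0], [0, 0, 0], [0, 0, 0]]}}

```text
t: 26.43
position: [0.4646, 0.3015, 0.0279]
tool_rot: [-180.0, 0.0, -98.1]
force: [-1.4, -0.3, 3.8]
grip_width: 0.0562
grip_force: 26.9
```

Contact is at the predicted height with 3.8 N. I'll release and rise.

Emit:
{"api": "jog_arm", "payload": {"delta_pos": [[0, 0, 0], [0, 0, 0], [0, 0, 0], [0, 0, 0], [0, 0, 0], [0, 0, 0]], "angular": [[0, 0, 0], [0, 0, 0], [0, 0, 0], [0, 0, 0], [0, 0, 0], [0, 0, 0]], "grip": 0.9}}

```text
t: 26.93
position: [0.4644, 0.3013, 0.0275]
tool_rot: [180.0, -0.0, -98.1]
force: [-0.4, -0.8, 0.2]
grip_width: 0.081
grip_force: 0.0
```

Emit:
{"api": "jog_arm", "payload": {"delta_pos": [[0, 0, 3], [0, 0, 8], [0, 0, 16], [0, 0, 28], [0, 0, 45], [0, 0, 65], [0, 0, 85], [0, 0, 105], [0, 0, 125], [0, 0, 145], [0, 0, 165], [0, 0, 170]], "angular": [[0, 0, 0], [0, 0, 0], [0, 0, 0], [0, 0, 0], [0, 0, 0], [0, 0, 0], [0, 0, 0], [0, 0, 0], [0, 0, 0], [0, 0, 0], [0, 0, 0], [0, 0, 0]]}}

```text
t: 27.93
position: [0.4658, 0.3024, 0.2022]
tool_rot: [-179.8, 0.3, -98.0]
force: [0.4, 0.9, 0.9]
grip_width: 0.0812
grip_force: 0.0
```

```bash
python3 - <<'E'
from h import *
np.set_printoptions(precision=4,suppress=True)
for n in('w9','d9','s9'):
    st=snap({'w':'wrist','d':'side','s':'scene'}[n[0]],f'pics/{n}.png')
    f=f'pics/{n}.png';h=cv2.cvtColor(cv2.imread(f),40);m=cv2.inRange(h,(22,150,70),(34,255,255))
    k,l,s,c=cv2.connectedComponentsWithStats(m)
    for i in range(1,k):
        if s[i,4]>150: print(n,s[i],c[i].round(1),ray(f,[c[i]],.087))
print(st['position'],st['force'],st['grip_width'],st['grip_force'])
# dark pixels = pulls in side view: project current rib guess
f='pics/d9.png';g=cv2.cvtColor(cv2.imread(f),6);m=(g<35).astype(np.uint8);m[:,370:]=0;m[:135]=0
k,l,s,c=cv2.connectedComponentsWithStats(m)
for i in range(1,k):
    if s[i,4]>60: print('dark',s[i],c[i].round(1))
print(proj(f,[[.487,-.086,.153],[.462,-.24,.153]]))
E
```

```text
w9 [ 228  152   63   63 2897] [259.5 183.4] [[0.4638 0.3006 0.087 ]]
d9 [179 273  25  22 429] [190.8 283.8] [[0.4575 0.3058 0.087 ]]
s9 [170 253  26  21 391] [182.4 262.3] [[0.4588 0.306  0.087 ]]
[0.465  0.302  0.1997] [0.1924 0.2026 0.6042] 0.08100969696201264 0.0
dark [175 147  12  11  89] [180.3 152. ]
dark [318 156  20  16 120] [327.4 163.4]
dark [277 177  22  19 168] [287.9 185.9]
dark [159 180  38  44 951] [176.7 197.1]
dark [193 214  14  30 183] [198.9 227. ]
dark [117 260  44  31 206] [137.9 275.7]
[[288.0301 180.5053]
 [327.5689 160.7863]]
```

The cup stands at (.464,.301) with a round lid outline. Next I'll close the left door.

Emit:
{"api": "jog_arm", "payload": {"delta_pos": [[1, -10, 0], [2, -30, 0], [3, -60, 0], [5, -90, 0], [7, -120, 0], [9, -155, 0], [11, -190, 0], [13, -225, 0], [15, -260, 0], [17, -295, 0], [19, -325, 0], [20, -350, 0]], "angular": [[0, 0, 0.1], [0, 0, 0.22], [0, 0, 0.34], [0, 0, 0.46], [0, 0, 0.58], [0, 0, 0.7], [0, 0, 0.82], [0, 0, 0.94], [0, 0, 1.06], [0, 0, 1.18], [0, 0, 1.3], [0, 0, 1.42]], "grip": 0.2}}

```text
t: 29.08
position: [0.4834, -0.0506, 0.1965]
tool_rot: [179.9, 0.1, -17.1]
force: [1.4, -0.5, -0.5]
grip_width: 0.0509
grip_force: 0.0
```

Emit:
{"api": "jog_arm", "payload": {"delta_pos": [[1, -18, 0], [2, -30, -5], [2, -36, -15], [2, -37, -25], [2, -37, -38], [2, -37, -50], [2, -37, -60], [2, -37, -70], [2, -37, -80], [2, -37, -86], [2, -37, -89], [2, -37, -90]], "angular": [[0, 0, 0.1], [0, 0, 0.15], [0, 0, 0.15], [0, 0, 0.15], [0, 0, 0.15], [0, 0, 0.15], [0, 0, 0.15], [0, 0, 0.15], [0, 0, 0.15], [0, 0, 0.15], [0, 0, 0.15], [0, 0, 0.15]]}}

```text
t: 30.08
position: [0.4863, -0.0855, 0.107]
tool_rot: [180.0, 0.0, -8.9]
force: [0.4, -0.2, 0.4]
grip_width: 0.051
grip_force: 0.0
```

Emit:
{"api": "jog_arm", "payload": {"delta_pos": [[0, 0, 0], [0, 0, 0], [0, 0, 0], [0, 0, 0], [0, 0, 0], [0, 0, 0], [0, 0, 0], [0, 0, 0]], "angular": [[0, 0, 0], [0, 0, 0], [0, 0, 0], [0, 0, 0], [0, 0, 0], [0, 0, 0], [0, 0, 0], [0, 0, 0]], "grip": -1, "force": 20}}

```text
t: 30.75
position: [0.4868, -0.0856, 0.1081]
tool_rot: [-180.0, -0.0, -8.8]
force: [-0.9, 0.1, 6.5]
grip_width: 0.0101
grip_force: 23.4
```

Emit:
{"api": "jog_arm", "payload": {"delta_pos": [[0.1, 1, 0], [0.5, 4, 0], [1.1, 9, 0], [1.9, 15, 0], [2.9, 23, 0], [4, 32, 0], [5.1, 41, 0], [6.2, 50, 0], [7.3, 59, 0], [8.4, 68, 0], [9.4, 76, 0], [10.3, 83, 0]], "angular": [[0, 0, 0], [0, 0, 0], [0, 0, 0], [0, 0, 0], [0, 0, 0], [0, 0, 0], [0, 0, 0], [0, 0, 0], [0, 0, 0], [0, 0, 0], [0, 0, 0], [0, 0, 0]]}}

```text
t: 31.75
position: [0.4972, -0.0023, 0.1081]
tool_rot: [180.0, -0.0, -8.8]
force: [-0.5, -1.0, 5.9]
grip_width: 0.0096
grip_force: 23.3
```

Emit:
{"api": "jog_arm", "payload": {"delta_pos": [[0.9, 7, 0], [1.6, 13, 0], [2.2, 18, 0], [2.7, 22, 0], [3, 24.5, 0], [3.3, 26.5, 0], [3.5, 28, 0], [3.6, 29, 0], [3.7, 30, 0], [3.7, 30, 0]], "angular": [[0, 0, 0], [0, 0, 0], [0, 0, 0], [0, 0, 0], [0, 0, 0], [0, 0, 0], [0, 0, 0], [0, 0, 0], [0, 0, 0], [0, 0, 0]]}}

```text
t: 32.58
position: [0.5009, 0.0275, 0.1081]
tool_rot: [-180.0, -0.0, -8.8]
force: [-0.5, -0.2, 5.6]
grip_width: 0.0098
grip_force: 23.3
```

Now I'll creep toward the stop and watch the y force.

Emit:
{"api": "jog_arm", "payload": {"delta_pos": [[0.1, 0.7, 0], [0.2, 1.4, 0], [0.3, 2.1, 0], [0.3, 2.8, 0], [0.4, 3.5, 0], [0.5, 4, 0], [0.5, 4, 0]], "angular": [[0, 0, 0], [0, 0, 0], [0, 0, 0], [0, 0, 0], [0, 0, 0], [0, 0, 0], [0, 0, 0]]}}

```text
t: 33.17
position: [0.5014, 0.0314, 0.1082]
tool_rot: [180.0, -0.1, -8.8]
force: [-1.4, -0.4, 6.6]
grip_width: 0.01
grip_force: 23.3
```

Emit:
{"api": "jog_arm", "payload": {"delta_pos": [[0.1, 0.6, 0], [0.1, 1.2, 0], [0.2, 1.8, 0], [0.3, 2.4, 0], [0.4, 3, 0], [0.4, 3, 0]], "angular": [[0, 0, 0], [0, 0, 0], [0, 0, 0], [0, 0, 0], [0, 0, 0], [0, 0, 0]]}}

```text
t: 33.67
position: [0.5017, 0.0344, 0.1081]
tool_rot: [180.0, -0.0, -8.8]
force: [-2.1, -1.0, 6.3]
grip_width: 0.0101
grip_force: 23.4
```

Emit:
{"api": "jog_arm", "payload": {"delta_pos": [[0.1, 0.5, 0], [0.1, 1, 0], [0.2, 1.5, 0], [0.2, 2, 0], [0.2, 2, 0]], "angular": [[0, 0, 0], [0, 0, 0], [0, 0, 0], [0, 0, 0], [0, 0, 0]]}}

```text
t: 34.08
position: [0.502, 0.0364, 0.1082]
tool_rot: [180.0, -0.1, -8.8]
force: [-0.9, -0.2, 5.8]
grip_width: 0.0098
grip_force: 23.3
```

Emit:
{"api": "jog_arm", "payload": {"delta_pos": [[0.1, 0.5, 0], [0.1, 1, 0], [0.2, 1.5, 0], [0.2, 2, 0], [0.2, 2, 0]], "angular": [[0, 0, 0], [0, 0, 0], [0, 0, 0], [0, 0, 0], [0, 0, 0]]}}

```text
t: 34.5
position: [0.5022, 0.0384, 0.1081]
tool_rot: [-180.0, -0.1, -8.8]
force: [-0.6, -0.4, 5.6]
grip_width: 0.0099
grip_force: 23.3
```

Emit:
{"api": "jog_arm", "payload": {"delta_pos": [[0.1, 0.5, 0], [0.1, 1, 0], [0.2, 1.5, 0], [0.2, 2, 0], [0.2, 2, 0]], "angular": [[0, 0, 0], [0, 0, 0], [0, 0, 0], [0, 0, 0], [0, 0, 0]]}}

```text
t: 34.92
position: [0.5022, 0.039, 0.1081]
tool_rot: [179.9, -0.0, -8.8]
force: [1.3, -8.8, 5.4]
grip_width: 0.0094
grip_force: 23.5
```

Emit:
{"api": "jog_arm", "payload": {"delta_pos": [[0.1, 0.5, 0], [0.1, 1, 0], [0.2, 1.5, 0], [0.2, 2, 0], [0.2, 2, 0]], "angular": [[0, 0, 0], [0, 0, 0], [0, 0, 0], [0, 0, 0], [0, 0, 0]]}}

```text
t: 35.33
position: [0.5022, 0.0391, 0.1081]
tool_rot: [179.7, -0.0, -8.8]
force: [3.8, -18.9, 6.4]
grip_width: 0.0101
grip_force: 24.0
```

The left door reached its stop: force came up gently at y = .039. I'll relax, release, rise, and go to the right pull, measured at about (.465, −.241).

Emit:
{"api": "jog_arm", "payload": {"delta_pos": [[0, -1.5, 0], [-0.2, -3.2, 0], [-0.2, -3.2, 0], [-0.2, -3.2, 0]], "angular": [[0, 0, 0], [0, 0, 0], [0, 0, 0], [0, 0, 0]]}}

```text
t: 35.67
position: [0.5023, 0.039, 0.1081]
tool_rot: [180.0, -0.0, -8.8]
force: [-0.7, -1.0, 6.2]
grip_width: 0.0101
grip_force: 23.6
```

Emit:
{"api": "jog_arm", "payload": {"delta_pos": [[0, 0, 0], [0, 0, 0], [0, 0, 0], [0, 0, 0], [0, 0, 0], [0, 0, 8], [0, 0, 20], [0, 0, 35], [0, 0, 50], [0, 0, 65], [0, 0, 75], [0, 0, 80]], "angular": [[0, 0, 0], [0, 0, 0], [0, 0, 0], [0, 0, 0], [0, 0, 0], [0, 0, 0], [0, 0, 0], [0, 0, 0], [0, 0, 0], [0, 0, 0], [0, 0, 0], [0, 0, 0]], "grip": 0.2}}

```text
t: 36.67
position: [0.5027, 0.0395, 0.1895]
tool_rot: [-179.9, -0.1, -8.8]
force: [0.2, 0.2, -0.3]
grip_width: 0.0513
grip_force: 0.0
```

Emit:
{"api": "jog_arm", "payload": {"delta_pos": [[-1, -10, 0], [-4, -30, 0], [-8, -60, 0], [-12, -90, 0], [-16, -120, 0], [-20, -150, 0], [-24, -180, 0], [-28, -210, 0], [-31, -240, 0], [-34, -262, 0], [-36, -275, 0], [-36, -280, 0]], "angular": [[0, 0, 0], [0, 0, 0], [0, 0, 0], [0, 0, 0], [0, 0, 0], [0, 0, 0], [0, 0, 0], [0, 0, 0], [0, 0, 0], [0, 0, 0], [0, 0, 0], [0, 0, 0]]}}

```text
t: 37.67
position: [0.4645, -0.2427, 0.1865]
tool_rot: [-180.0, 0.1, -9.0]
force: [0.3, 0.3, 0.1]
grip_width: 0.0512
grip_force: 0.0
```

```bash
python3 - <<'E'
from h import *
np.set_printoptions(precision=4,suppress=True)
st=snap('wrist','pics/w10.png');print(st['position'],st['tool_rot'],st['t'],st['grip_width'])
f='pics/w10.png';print(np.load(f+'.npz')['P'][:3,3],proj(f,[[.4665+.03*.99,-.241-.03*.13,.153],[.5022-.003,.039,.153]]))
g=cv2.cvtColor(cv2.imread(f),6)
for r in(130,150,170,190,205):
    x=np.where(g[r]<50)[0];print(r,x.min() if len(x) else 0,np.split(x,np.where(np.diff(x)>3)[0]+1)and[(int(q[0]),int(q[-1])) for q in np.split(x,np.where(np.diff(x)>3)[0]+1) if len(q)>4])
for r in(150,190):
    print(ray(f,[[c,r] for c in (0,)],.153))
E
```

```text
[ 0.4645 -0.2427  0.1865] [-179.9984    0.1171   -8.9882] 37.6667 0.0511625107634114
[ 0.5347 -0.2537  0.3501] [[ 252.6377  169.9077]
 [-109.1498  225.804 ]]
130 0 []
150 248 [(248, 276)]
170 248 [(248, 276)]
190 249 [(249, 277)]
205 250 [(250, 277)]
[[ 0.5363 -0.0826  0.153 ]]
[[ 0.5103 -0.0722  0.153 ]]
```

```bash
python3 - <<'E'
from h import *
np.set_printoptions(precision=4,suppress=True)
f='pics/w10.png'
p=ray(f,[[248,160],[276.5,160]],.153);print(p)
d=np.array([.124,.9923]);l=np.array([.5022,.039])
print('dist from left pull',(p[:,:2]-l)@d)
E
```

```text
[[ 0.5029 -0.243   0.153 ]
 [ 0.5001 -0.2607  0.153 ]]
dist from left pull [-0.2798 -0.2977]
```

The right pull is around y = −.247, about 7 mm ajar. I'll centre on it, descend and grip.

Emit:
{"api": "jog_arm", "payload": {"delta_pos": [[0, -3, -8], [0, -4, -20], [0, -4, -32], [0, -4, -44], [0, -4, -56], [0, -4, -66], [0, -4, -73], [0, -4, -77], [0, -4, -80], [0, -4, -80]], "angular": [[0, 0, 0], [0, 0, 0.01], [0, 0, 0.01], [0, 0, 0.01], [0, 0, 0.01], [0, 0, 0.01], [0, 0, 0.01], [0, 0, 0.01], [0, 0, 0.01], [0, 0, 0.01]]}}

```text
t: 38.55
position: [0.4659, -0.2446, 0.1072]
tool_rot: [-180.0, 0.0, -8.3]
force: [-0.4, -0.3, 0.7]
grip_width: 0.0512
grip_force: 0.0
```

Emit:
{"api": "jog_arm", "payload": {"delta_pos": [[0, 0, 0], [0, 0, 0], [0, 0, 0], [0, 0, 0], [0, 0, 0], [0, 0, 0], [0, 0, 0], [0, 0, 0]], "angular": [[0, 0, 0], [0, 0, 0], [0, 0, 0], [0, 0, 0], [0, 0, 0], [0, 0, 0], [0, 0, 0], [0, 0, 0]], "grip": -1, "force": 20}}

```text
t: 39.22
position: [0.4663, -0.245, 0.1082]
tool_rot: [180.0, -0.0, -8.3]
force: [-1.4, 0.0, 6.0]
grip_width: 0.0094
grip_force: 23.6
```

Emit:
{"api": "jog_arm", "payload": {"delta_pos": [[-0.1, -0.6, 0], [-0.2, -1.4, 0], [-0.3, -2.4, 0], [-0.4, -3.4, 0], [-0.5, -4.4, 0], [-0.6, -5.2, 0], [-0.7, -6, 0], [-0.7, -6, 0]], "angular": [[0, 0, 0], [0, 0, 0], [0, 0, 0], [0, 0, 0], [0, 0, 0], [0, 0, 0], [0, 0, 0], [0, 0, 0]]}}

```text
t: 39.88
position: [0.4655, -0.2509, 0.1082]
tool_rot: [180.0, -0.0, -8.3]
force: [-1.9, 1.0, 5.8]
grip_width: 0.0097
grip_force: 23.6
```

Emit:
{"api": "jog_arm", "payload": {"delta_pos": [[-0.1, -0.5, 0], [-0.1, -1, 0], [-0.2, -1.5, 0], [-0.2, -2, 0], [-0.2, -2, 0]], "angular": [[0, 0, 0], [0, 0, 0], [0, 0, 0], [0, 0, 0], [0, 0, 0]]}}

```text
t: 40.3
position: [0.4653, -0.2529, 0.1082]
tool_rot: [180.0, -0.0, -8.3]
force: [-2.2, 0.1, 6.9]
grip_width: 0.0097
grip_force: 23.7
```

Emit:
{"api": "jog_arm", "payload": {"delta_pos": [[-0.1, -0.5, 0], [-0.1, -1, 0], [-0.2, -1.5, 0], [-0.2, -2, 0], [-0.2, -2, 0]], "angular": [[0, 0, 0], [0, 0, 0], [0, 0, 0], [0, 0, 0], [0, 0, 0]]}}

```text
t: 40.72
position: [0.4651, -0.2547, 0.1081]
tool_rot: [180.0, -0.0, -8.3]
force: [-2.1, 1.9, 5.9]
grip_width: 0.0098
grip_force: 23.7
```

Emit:
{"api": "jog_arm", "payload": {"delta_pos": [[0, -0.5, 0], [-0.1, -1, 0], [-0.2, -1.5, 0], [-0.2, -2, 0], [-0.2, -2, 0]], "angular": [[0, 0, 0], [0, 0, 0], [0, 0, 0], [0, 0, 0], [0, 0, 0]]}}

```text
t: 41.13
position: [0.4651, -0.2548, 0.1082]
tool_rot: [-179.9, -0.0, -8.3]
force: [-2.0, 13.6, 11.2]
grip_width: 0.0099
grip_force: 24.6
```

The right door meets its stop 296 mm from the left one, as specified. I'll relax, release and withdraw.

Emit:
{"api": "jog_arm", "payload": {"delta_pos": [[0.1, 1, 0], [0.2, 2, 0], [0.2, 2, 0], [0.2, 2, 0]], "angular": [[0, 0, 0], [0, 0, 0], [0, 0, 0], [0, 0, 0]]}}

```text
t: 41.47
position: [0.4651, -0.2547, 0.1082]
tool_rot: [180.0, -0.0, -8.2]
force: [-1.7, 2.1, 6.7]
grip_width: 0.0095
grip_force: 23.6
```

Emit:
{"api": "jog_arm", "payload": {"delta_pos": [[0, 0, 0], [0, 0, 0], [0, 0, 0], [0, 0, 0], [0, 0, 0], [0, 0, 8], [0, 0, 20], [0, 0, 40], [0, 0, 65], [0, 0, 95], [0, 0, 125], [0, 0, 150]], "angular": [[0, 0, 0], [0, 0, 0], [0, 0, 0], [0, 0, 0], [0, 0, 0], [0, 0, 0], [0, 0, 0], [0, 0, 0], [0, 0, 0], [0, 0, 0], [0, 0, 0], [0, 0, 0]], "grip": 0.2}}

```text
t: 42.47
position: [0.465, -0.255, 0.2606]
tool_rot: [180.0, -0.1, -8.3]
force: [0.5, -0.7, 0.5]
grip_width: 0.0516
grip_force: 0.0
```

Emit:
{"api": "jog_arm", "payload": {"delta_pos": [[0, 0, 20], [0, 0, 30], [0, 0, 30], [0, 0, 30]], "angular": [[0, 0, 0], [0, 0, 0], [0, 0, 0], [0, 0, 0]]}}

```text
t: 42.8
position: [0.4647, -0.2546, 0.2873]
tool_rot: [-180.0, -0.0, -8.3]
force: [-0.6, 0.1, -0.7]
grip_width: 0.0511
grip_force: 0.0
```

```bash
python3 - <<'E'
from h import *
np.set_printoptions(precision=4,suppress=True)
st=snap('side','pics/d11.png');snap('scene','pics/s11.png')
print(st['t'],st['position'],st['force'])
for n,o in(('d11','d9'),('s11','s9')):
    f=f'pics/{n}.png';im=cv2.imread(f)
    h=cv2.cvtColor(im,40);m=cv2.inRange(h,(22,150,70),(34,255,255));k,l,s,c=cv2.connectedComponentsWithStats(m)
    print(n,[(c[i].round(1),ray(f,[c[i]],.087)) for i in range(1,k) if s[i,4]>150])
    g=cv2.cvtColor(im,6);m=(g<35).astype(np.uint8);m[:,340:]=0;m[:140]=0;k,l,s,c=cv2.connectedComponentsWithStats(m)
    for i in range(1,k):
        if s[i,4]>60: print('dark',s[i],c[i].round(1))
    # left pull expected px before at y=.0245: and now .039
    print(proj(f,[[.5005,.0245,.140],[.5022,.039,.140],[.4651,-.2548,.14]]))
E
```

```text
42.8 [ 0.4647 -0.2546  0.2873] [-0.6411  0.1058 -0.7058]
d11 [(array([190.6, 283.9]), array([[0.4577, 0.3063, 0.087 ]]))]
dark [318 155  22  20 214] [328.8 164.6]
dark [242 195  25  21 198] [254. 205.]
dark [293 224  13  18  78] [299.2 231. ]
dark [117 258  44  33 282] [138.4 274.6]
[[257.7255 200.8727]
 [253.5791 203.1701]
 [329.1137 162.0665]]
s11 [(array([182. , 262.4]), array([[0.459, 0.307, 0.087]]))]
dark [315 158  20  17 185] [325.  165.9]
dark [242 184  23  19 187] [252.5 193.1]
dark [274 216  29  25 168] [289.1 227.1]
dark [111 239  48  32 394] [134.3 255.2]
[[256.8556 190.5267]
 [252.6612 192.1615]
 [325.7472 164.1997]]
```

Both pulls show at their shut positions and the cup is unmoved on the board, so I'll hand the job in.

```bash
python3 -c "
from bench import env;print(env.close_job())"
```

```text
the job is handed in; nothing more can be done
None
```

The yellow-lidded cup stands upright on the near half of the board, clear of the syringe and refractometer. Both glass doors are closed gently to their stops, and the job was handed in at 42.8 s; no verdict came back.

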